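# Fetch record tubes from the storeroom carousel and lay them in the cradle rack

### The job

Take every maroon record tube out of the revolving carousel and lay each one on its side in a cradle of its own on the blue rack; a tube can only be lifted out at the gap in the clear cover, so turn the carousel by its rim pegs to bring each one there. When all the maroon tubes lie in the rack, turn the empty green bay squarely to the middle of the gap. Leave the grey tubes in their bins and the other things on the table where they are.

Things in the scene. Friction and masses are not known exactly. Their poses are not given: they have to be found in the camera images.
- carousel: The carousel's fixed foot, column and clear cover; origin on its vertical axis at table level, -x towards the gap. The cover is a thin clear roof, underside 197 mm above the table (15 mm over the tubes), reaching up to 127 mm from the axis; it leaves open only about 42 degrees either side of -x and has no side walls. A tube can be lifted only there: the bins are 40 mm deep
- gap (a point): Middle of the gap in the carousel's cover: 100 mm from the axis, at the level of the bin floors, 32 mm above the table. Fixed; x points from here to the carousel's axis, z is up
- disc (a joint): Angle of the carousel's white turning disc (376 mm in diameter, its top 32 mm above the table), rad, growing counterclockwise seen from above. It turns freely both ways, many turns, with light friction (about 0.15 N m, so 1 N at a peg), and stays where it is left. It reads 0 at the start, whichever bin is then in the gap
- bay0 (a point): Green bay: the empty bin of the disc, marked by a green floor and a green patch on the rim before it. This point is the centre of its floor. Six equal bins, 60 degrees apart and 100 mm from the axis, are clear boxes, inside 58 mm (radially) by 52 mm, with walls 40 mm high and 4 mm thick, open at the top
- peg0 (a point): Top centre of one of six equal turning pegs, upright black pins 60 degrees apart on the rim of the disc, 168 mm from the axis, each midway between two bins; 14 mm in diameter, 58 mm high (top 90 mm above the table). Push or hold a peg to turn the disc. This one stands 30 degrees counterclockwise of the green bay, seen from above
- record0_mid (a point): Maroon record tube with yellow caps and a white band, wanted, may be absent. It stands upright in a bin at the start. 150 mm long: a round body 40 mm in diameter between two six-sided end caps (46 mm across flats, 10 mm thick) that keep it from rolling; about 0.18 kg. This point is at its centre, 75 mm from either end; its z axis runs along the tube, towards the end that is up at the start
- record1_mid (a point): Maroon record tube with yellow caps and a white band, wanted, may be absent. It stands upright in a bin at the start. 150 mm long: a round body 40 mm in diameter between two six-sided end caps (46 mm across flats, 10 mm thick) that keep it from rolling; about 0.18 kg. This point is at its centre, 75 mm from either end; its z axis runs along the tube, towards the end that is up at the start
- record2_mid (a point): Maroon record tube with yellow caps and a white band, wanted, may be absent. It stands upright in a bin at the start. 150 mm long: a round body 40 mm in diameter between two six-sided end caps (46 mm across flats, 10 mm thick) that keep it from rolling; about 0.18 kg. This point is at its centre, 75 mm from either end; its z axis runs along the tube, towards the end that is up at the start
- other0_mid (a point): Grey tube with blue caps, to be left in its bin. 150 mm long: a round body 40 mm in diameter between two six-sided end caps (46 mm across flats, 10 mm thick) that keep it from rolling; about 0.18 kg. This point is at its centre, 75 mm from either end; its z axis runs along the tube, towards the end that is up at the start
- other1_mid (a point): Grey tube with blue caps, to be left in its bin. 150 mm long: a round body 40 mm in diameter between two six-sided end caps (46 mm across flats, 10 mm thick) that keep it from rolling; about 0.18 kg. This point is at its centre, 75 mm from either end; its z axis runs along the tube, towards the end that is up at the start
- rack: Blue cradle rack, loose on the table, 1.5 kg: a base plate 160 x 310 x 12 mm with three cradles side by side. The origin is the centre of its underside, x runs along the cradles, y across them, z up
- cradle0 (a point): Cradle 0 (at -y, 122 mm pitch): where the centre of a tube lies when it rests in it, 55 mm above the table; x is along the tube (either way round). Two V saddles, 10 mm thick, 46 mm either side of this point, hold the round body with 14 mm play to each cap; horns end 6 mm below the tube's axis, 22 mm to each side; room for fingers between them down to 43 mm below the axis
- cradle1 (a point): Cradle 1 (in the middle, 122 mm pitch): where the centre of a tube lies when it rests in it, 55 mm above the table; x is along the tube (either way round). Two V saddles, 10 mm thick, 46 mm either side of this point, hold the round body with 14 mm play to each cap; horns end 6 mm below the tube's axis, 22 mm to each side; room for fingers between them down to 43 mm below the axis
- cradle2 (a point): Cradle 2 (at +y, 122 mm pitch): where the centre of a tube lies when it rests in it, 55 mm above the table; x is along the tube (either way round). Two V saddles, 10 mm thick, 46 mm either side of this point, hold the round body with 14 mm play to each cap; horns end 6 mm below the tube's axis, 22 mm to each side; room for fingers between them down to 43 mm below the axis
- stapler: Bystander: red and black stapler, 150 x 36 x 50 mm; origin at the centre of its underside. Leave it where it is
- stamp: Bystander: wooden hand stamp, 40 mm in diameter, 75 mm high; origin at the centre of its underside. Leave it where it is
- taperoll: Bystander: roll of tape, 80 mm across, 20 mm high; origin at the centre of its underside. Leave it where it is
- cardbox: Bystander: cardboard box, 100 x 140 x 70 mm; origin at the centre of its underside. Leave it where it is

How it is judged:
By the outcome, as a careful person would: the job done as asked, in the order asked, and still so for the second after the job is handed in, with the robot touching nothing.
Of record0, record1, record2 only 2 to 3 are there at a start; the rules pass over those that are not, and their reading is None.
At some moment in a run one of rack may be knocked a few centimetres aside while the robot is not near it.
Once in a run the grip may slacken for a moment while it holds something.
It also fails if it takes over 210 s, if anything falls off the work surface, if the arm or the gripper's body presses on something with over 40 N, if the wrist force passes 120 N, or if a joint passes its speed limit or range.

### The arm

A 7-joint arm with a two-finger parallel gripper is mounted at the origin on the work surface. World frame = base frame: x ahead of the robot, y to its left, z up, the work surface at z = 0. Lengths are in mm, angles in rad, forces in N, time in s.
With the tool pointing down it reaches from about 375 to 925 mm from the base axis. Payload 3.1 kg.
Tool frame: the origin (TCP) lies midway between the tips of the shut fingers; the grasp point (between the pads) lies 19 mm behind it; z points along the fingers, y is the direction in which the jaws open and shut (so a half turn about z gives the same grasp; the last joint's range is limited). The gripper opens to 85 mm and grips with 20 to 120 N. Pads are 22 mm wide; open, the fingers measure 114 mm over their backs; the gripper's body (76 mm by 85 mm) begins 54 mm behind the grasp point. The pads swing forward as they close: fully open they stand 13 mm farther back than shut.
Start: joints at [-1.383, 0.383, 0.044, 1.598, -0.018, 1.161, -0.05], TCP at [183.228, 623.643, 231.269] pointing down, gripper open.
Joint ranges: [-2.61, 2.61], [-0.41, 2.15], [-1.48, 1.57], [0, 2.5], [-1.57, 4.71], [0.05, 1.97], [-2.85, 2.85]. Speed limits (rad/s): [2.79, 2.79, 3.14, 3.14, 3.14, 3.14, 3.14].

### API

Orientations are given as a rotation vector (axis times angle).
In Python, from plant import arm gives the robot as it stands. The module is installed in compiled form; this text tells all that it offers.
- The arm moves only by the tool play_rows, never from a script. Its argument "moves" is a list of rows, each a list of 6 numbers: the shift along the tool's x, y, z in cm, then the turn, a rotation vector about the tool's x, y, z in rad. In form: [[tx, ty, tz, rx, ry, rz], ...]. A call has 1 to 5 rows; each row is the pose to reach, as a shift and turn from the pose commanded when the call began, along the tool's axes at that moment; what a row does not reach only later rows make up. A row lasts 1/8 s, in which the tool goes at most 62.5 mm and 10.7 degrees, less where a joint would pass 70% of its speed; a pose out of reach is approached as far as the arm can. A call with a gripper value outside its range is refused whole. "hand" is the closure, from -1 (fully open) to 1 (shut), set as the call begins (left out, the last holds). The fingers move at their own pace and stop on an object; "grip_force" is the grip in N (left out, the last holds). Time passes only in rows, so rows that repeat a pose let the fingers close. It gives the time, the measured TCP pose, the force and the opening at its end, in the units of the state.
- arm.get_obs(): the state, without advancing time (a new reading comes with each control period).
- arm.snapshot(name): name is "side" or "top"; returns a dict with "pixels" (420x560x3 uint8, red, green, blue), "fx", "fy", "cx", "cy" (pixels), "distortion" ([k1, k2, p1, p2, k3] as OpenCV has them; the pictures are not rectified), "extrinsics" (4x4, takes a point from world to camera coordinates). Camera axes: x right, y down, z forward; pixel columns grow to the right and rows downward; lengths in mm; the calibration is good to about 2 mm. A picture is of the moment at which its call begins. There is no depth.
- arm.job_done(): hands the job in, once; it reports no verdict.
The state is a dict: "time": time; "joint_positions": joint angles; "joint_vel": joint speeds; "joint_torque": joint torques, N m; "ee_pos": TCP position; "tool_rot": TCP orientation; "wrist_force": force on the tool from outside, world axes, zero at the start; "torque": the same for the moment, N m; "gripper_width": opening from 0.0 (shut) to 1.0 (fully open).
Only numpy, scipy, OpenCV 4.12 (cv2) and the standard library are available. Lean on these libraries where they do the work, as an engineer would, in place of code of your own. Each camera call takes 0.05 s, during which the arm holds its last target.

## Working session

There is one attempt and no reset: what is moved stays moved. The work goes in short steps, Python scripts to look and compute and a tool call to move; the robot and the scene stay as the last step left them, time stands still between calls to the robot, and variables do not carry over. Pictures are saved under pics/ and viewed, and the job is handed in when it is done.

Besides the shell and the picture viewer there is one more tool, called after ">>>" as name([rows], argument=value, ...), one row to a line, values as JSON. play_rows: Moves the arm, as the interface text tells. Its arguments: {"type":"object","properties":{"moves":{"type":"array"},"hand":{"type":"number"},"grip_force":{"type":"number"}},"required":["moves"]}

```bash
mkdir -p pics; ls; python3 - <<'E'
from plant import arm
import cv2,json
o=arm.get_obs(); print(o)
for n in("side","top"):
    s=arm.snapshot(n); cv2.imwrite(f"pics/{n}0.png",s["pixels"][:,:,::-1]); print(n,{k:(v.tolist() if hasattr(v,'tolist') else v) for k,v in s.items() if k!="pixels"})
E
```

```text
pics
{'time': 0.0, 'joint_positions': array([-1.3827779 ,  0.3838331 ,  0.04380733,  1.59960635, -0.01792223,
        1.16115402, -0.04988149]), 'joint_vel': array([ 0.00194147,  0.00214276, -0.00119867,  0.00072456, -0.00062716,
        0.00063932, -0.00110401]), 'joint_torque': array([-1.09064767e-04, -4.33458531e+01,  1.02449778e+00, -2.49515963e+01,
        1.05594797e-02,  1.15641556e-02, -2.13199399e-06]), 'ee_pos': array([182.98010085, 622.72851139, 229.87293446]), 'tool_rot': array([-0.44722161, -3.10932988,  0.00407693]), 'wrist_force': array([-0.75437429,  0.02176297, -0.2814752 ]), 'torque': array([ 0.06632946, -0.01117022,  0.01646492]), 'gripper_width': 1.0009798388106597}
side {'fx': 420.3155520294754, 'fy': 420.3155520294754, 'cx': 282.1141927550642, 'cy': 211.44293776610346, 'distortion': [-0.004592527784243549, 0.0, 0.0, 0.0, 0.0], 'extrinsics': [[0.8548925622791588, -0.5181903043536173, -0.02524906797645436, -438.17231851504897], [-0.2897443511667736, -0.43650745680158276, -0.85176842576111, 256.308632625788], [0.4303567333349388, 0.7354862667858046, -0.5233096917149163, 1119.0324693946798], [0.0, 0.0, 0.0, 1.0]]}
top {'fx': 437.2146081110353, 'fy': 437.2146081110353, 'cx': 286.31203122751907, 'cy': 205.2670687361558, 'distortion': [-0.14278138741358848, 0.0, 0.0, 0.0, 0.0], 'extrinsics': [[-0.00699911091411678, -0.9994771590072614, -0.03156613801505366, 83.37919789939073], [-0.9902273605533933, 0.011324385650167874, -0.1390019161778225, 559.7236265529784], [0.1392867073983444, 0.030284763700907377, -0.9897888897283643, 1088.8942692821204], [0.0, 0.0, 0.0, 1.0]]}
```

View pics/side0.png

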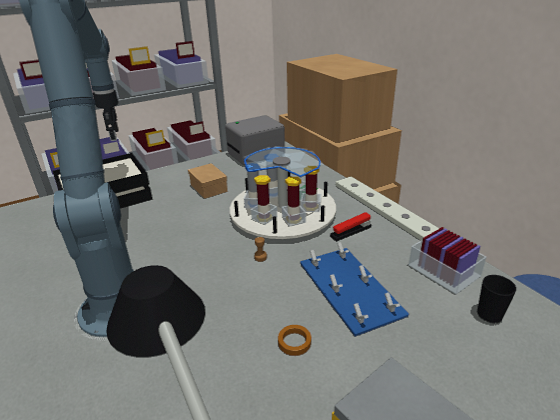

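View pics/top0.png

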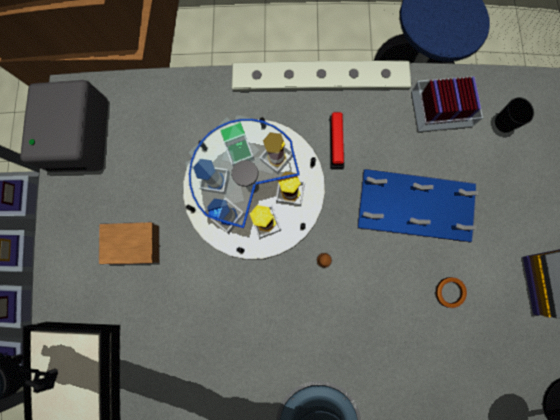

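```bash
cat > h.py <<'E'
import numpy as np,cv2
from plant import arm
from scipy.spatial.transform import Rotation as R
def snap(n,name=None):
    s=arm.snapshot(n)
    if name: cv2.imwrite(f"pics/{name}.png",s["pixels"][:,:,::-1])
    s["K"]=np.array([[s["fx"],0,s["cx"]],[0,s["fy"],s["cy"]],[0,0,1]]);s["d"]=np.array(s["distortion"],float);s["E"]=np.array(s["extrinsics"],float)
    s["hsv"]=cv2.cvtColor(s["pixels"],cv2.COLOR_RGB2HSV)
    return s
def proj(s,P):
    P=np.atleast_2d(np.array(P,float));E=s["E"]
    return cv2.projectPoints(P,cv2.Rodrigues(E[:3,:3])[0],E[:3,3],s["K"],s["d"])[0].reshape(-1,2)
def ray(s,uv,):
    q=cv2.undistortPoints(np.array(uv,float).reshape(-1,1,2),s["K"],s["d"]).reshape(-1,2)
    E=s["E"];C=-E[:3,:3].T@E[:3,3]
    D=np.c_[q,np.ones(len(q))]@E[:3,:3]
    return C,D
def plane(s,uv,z):
    C,D=ray(s,uv);return C+D*((z-C[2])/D[:,2])[:,None]
def tri(s1,uv1,s2,uv2):
    C1,D1=ray(s1,[uv1]);C2,D2=ray(s2,[uv2])
    A=np.array([D1[0],-D2[0]]).T
    t=np.linalg.lstsq(A,C2-C1,rcond=None)[0]
    a=C1+t[0]*D1[0];b=C2+t[1]*D2[0]
    return (a+b)/2,np.linalg.norm(a-b)
def comps(m,amin=8,amax=1e9):
    n,l,st,c=cv2.connectedComponentsWithStats(m.astype(np.uint8))
    return [(c[i].round(1),int(st[i,4]),st[i,:4].tolist()) for i in range(1,n) if amin<=st[i,4]<=amax],l
def rng(s,lo,hi): return cv2.inRange(s["hsv"],np.array(lo),np.array(hi))>0
E
python3 - <<'E'
from h import *
for n in("top","side"):
    s=snap(n); h=s["hsv"];px=s["pixels"]
    print(n)
    for nm,lo,hi in [("yellow",(20,120,80),(34,255,255)),("green",(55,60,60),(85,255,255)),("black",(0,0,0),(180,255,45)),("blue",(100,100,40),(125,255,255)),("maroon",(165,120,30),(180,255,140))]:
        print(nm); 
        for c in comps(rng(s,lo,hi),10,6000)[0]:
            x,y=c[0]
            if (n=="top" and 160<x<490 and 90<y<320) or (n=="side" and 200<x<420 and 130<y<370): print("  ",c)
E
python3 - <<'E'
import cv2
a=cv2.imread("pics/top0.png");cv2.imwrite("pics/t0z.png",cv2.resize(a[100:270,170:345],None,fx=4.5,fy=3.5*4.5/3.5,interpolation=cv2.INTER_CUBIC)[:600])
a=cv2.imread("pics/side0.png");cv2.imwrite("pics/s0z.png",cv2.resize(a[140:340,220:420],None,fx=3,fy=3,interpolation=cv2.INTER_CUBIC))
E
```

```text
top
yellow
   (array([273.6, 142.6]), 307, [264, 133, 21, 20])
   (array([286.8, 172.9]), 18, [283, 172, 9, 3])
   (array([289.1, 184.6]), 262, [278, 177, 23, 18])
   (array([297.6, 194.2]), 17, [296, 191, 4, 8])
   (array([261.5, 216.2]), 394, [250, 205, 26, 22])
green
   (array([232.1, 131.6]), 278, [221, 122, 24, 20])
   (array([239. , 150.4]), 305, [228, 140, 23, 21])
black
   (array([445.9, 104.2]), 921, [422, 78, 57, 43])
   (array([333.6, 152.4]), 134, [330, 117, 14, 52])
   (array([263. , 125.5]), 10, [262, 124, 3, 4])
   (array([203.7, 146.9]), 12, [202, 145, 4, 5])
   (array([312.6, 161.7]), 27, [311, 158, 4, 9])
   (array([290.4, 194. ]), 37, [284, 191, 13, 6])
   (array([190.7, 208.2]), 27, [187, 206, 8, 6])
   (array([268.6, 224.7]), 18, [264, 221, 9, 8])
   (array([302.4, 226.1]), 17, [301, 224, 4, 5])
   (array([240.1, 249.9]), 20, [237, 248, 7, 5])
   (array([436.4, 292.1]), 19, [435, 284, 4, 17])
   (array([459.7, 291.9]), 22, [457, 284, 5, 16])
blue
   (array([475.8,  92.9]), 75, [472, 77, 8, 33])
   (array([456.7,  94.1]), 89, [453, 79, 8, 33])
   (array([437.6,  9
[... 695 characters left out ...]
), 23, [245, 178, 3, 12])
   (array([325. , 188.5]), 42, [324, 182, 3, 14])
   (array([235.9, 208.3]), 37, [235, 201, 3, 15])
   (array([322. , 213.2]), 44, [321, 206, 3, 15])
   (array([274.3, 224.1]), 43, [273, 217, 4, 16])
   (array([348.2, 232.2]), 236, [330, 225, 41, 16])
blue
   (array([275.3, 161.9]), 386, [244, 147, 77, 30])
   (array([269.6, 156.6]), 62, [264, 154, 14, 7])
   (array([352.1, 292. ]), 4032, [300, 250, 109, 86])
   (array([367. , 271.6]), 23, [364, 267, 7, 9])
   (array([393.4, 299.7]), 30, [390, 294, 8, 10])
maroon
   (array([310.7, 183.8]), 203, [306, 174, 11, 21])
   (array([262.5, 194.3]), 216, [257, 184, 12, 21])
   (array([293. , 195.9]), 219, [288, 186, 11, 21])
```

```bash
python3 - <<'E'
import cv2
a=cv2.imread("pics/t0z.png");print(a.shape)
E
```

```text
(600, 788, 3)
```

View pics/t0z.png

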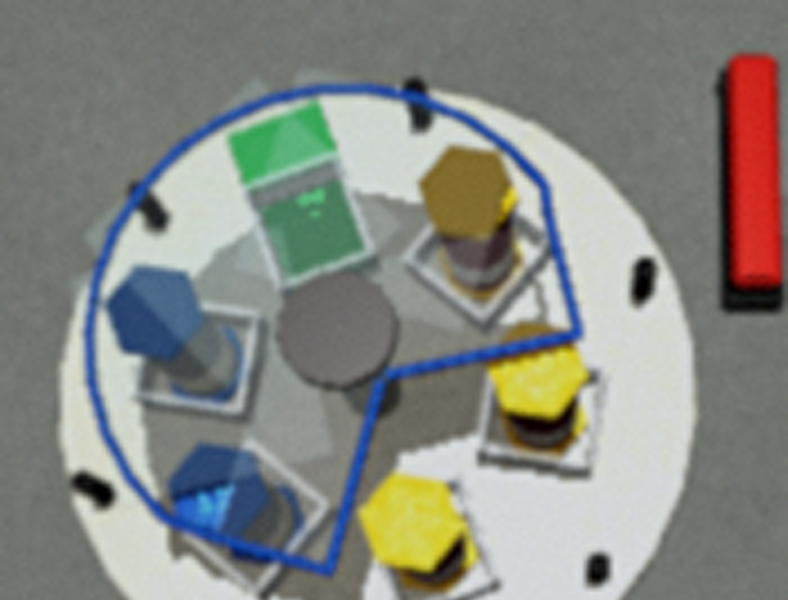

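View pics/s0z.png

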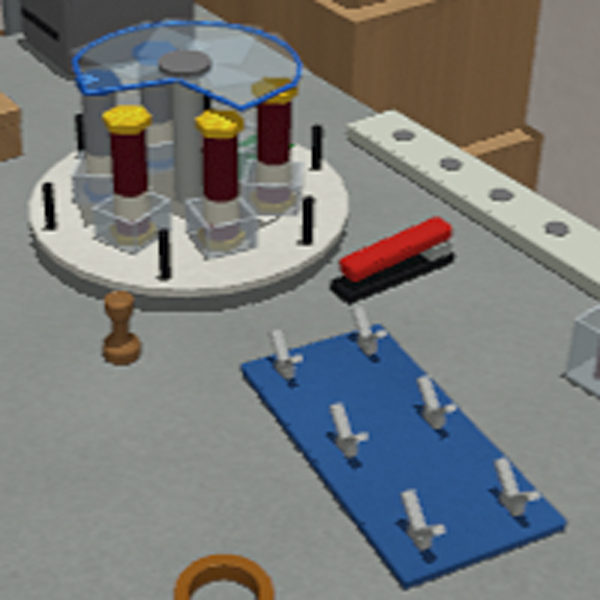

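```bash
cat >> h.py <<'E'
def circfit(P,r=None):
    from scipy.optimize import least_squares
    P=np.asarray(P)[:,:2];c0=P.mean(0)
    if r is None: return least_squares(lambda v:np.hypot(*(P-v[:2]).T)-v[2],[*c0,100],loss="soft_l1").x
    return np.r_[least_squares(lambda v:np.hypot(*(P-v).T)-r,c0,loss="soft_l1").x,r]
E
python3 - <<'E'
from h import *
t=snap("top");s=snap("side")
pt=[(263,125.5),(203.7,146.9),(312.6,161.7),(190.7,208.2),(302.4,226.1),(240.1,249.9)]
P=plane(t,pt,61);print("pegs(top,z61)",P.round(1).tolist())
c=circfit(P,168);print("c",c, circfit(P), np.degrees(np.arctan2(*(P[:,:2]-c[:2]).T[::-1])).round(1))
ps=[(246.3,183.7),(325,188.5),(235.9,208.3),(322,213.2),(274.3,224.1)]
Q=plane(s,ps,61);c2=circfit(Q,168);print("side",Q.round(1).tolist(),c2,circfit(Q), np.degrees(np.arctan2(*(Q[:,:2]-c2[:2]).T[::-1])).round(1))
C=plane(t,[(298.9,174),(243.3,227.1),(255.6,184)],199)
print("cover",C.round(1)); d=C[:2,:2]-c[:2];print(np.hypot(*d.T),np.degrees(np.arctan2(d[:,1],d[:,0])))
k,_=comps(rng(t,(0,0,150),(180,60,255)),1500);print(k)
# rack from top
m=rng(t,(100,150,40),(125,255,255));
ct=[q for q in cv2.findContours(m.astype(np.uint8),0,2)[0] if 2000<cv2.contourArea(q)<12000 and q[:,0,0].min()>340]
for q in ct:
    W=plane(t,q.reshape(-1,2),12)[:,:2].astype(np.float32);print("rack",cv2.minAreaRect(W))
m=rng(s,(100,150,40),(125,255,255));
for q in cv2.findContours(m.astype(np.uint8),0,2)[0]:
    if cv2.contourArea(q)>2000:
        W=plane(s,q.reshape(-1,2),12)[:,:2].astype(np.float32);print("rack side",cv2.minAreaRect(W),cv2.boundingRect(q))
# stamp, taperoll
caps={"y":[(273.6,142.6),(289.1,184.6),(261.5,216.2)],"b":[(203.9,169.2),(220,207)]}
for k,v in caps.items():
    for p in plane(t,v,182): d=p[:2]-c[:2];print(k,p.round(1),np.hypot(*d).round(1),np.degrees(np.arctan2(d[1],d[0])).round(1))
E
```

```text
pegs(top,z61) [[769.4, 137.2, 61.0], [714.5, 293.1, 61.0], [669.9, 9.2, 61.0], [552.8, 323.4, 61.0], [504.2, 37.5, 61.0], [445.5, 194.7, 61.0]]
c [608.43251264 165.21391394 168.        ] [607.99392057 166.21555323 165.64379821] [  -9.9   50.3  -68.5  109.4 -129.2  169.7]
side [[560.1, 334.4, 61.0], [781.6, 140.3, 61.0], [449.1, 194.4, 61.0], [672.9, 8.3, 61.0], [508.6, 38.5, 61.0]] [615.45394758 168.28478511 168.        ] [615.91862591 171.18901501 170.60973345] [ 108.4   -9.6  171.1  -70.3 -129.4]
cover [[608.5  44.7 199. ]
 [490.5 168.9 199. ]
 [587.  141.8 199. ]]
[120.53505359 118.01240584] [-89.95928315 178.21580049]
[(array([300.4,  48.5]), 11509, [212, 4, 199, 85]), (array([343.5,  26.7]), 2257, [318, 4, 53, 46]), (array([192.6,  37.4]), 2149, [170, 7, 43, 60]), (array([231.4, 145.4]), 1603, [192, 121, 88, 71]), (array([269.4, 210.3]), 5717, [183, 120, 142, 139]), (array([ 65.3, 403.6]), 2086, [32, 382, 67, 38])]
rack ((560.9671630859375, -269.99444580078125), (306.7327575683594, 157.43115234375), 81.94293975830078)
rack ((1082.38671875, -392.2286071777344), (189.7925262451172, 263.9681091308594), 2.2185914516448975)
rack side ((560.9086303710938, -276.6758117675781), (312.2218017578125, 159.4193115234375), 82.0848388671875) (301, 251, 107, 85)
y [687.2 102.3 182. ] 100.8 -38.6
y [587.9  67.2 182. ] 100.1 -101.9
y [516.3 130.  182. ] 98.6 -159.1
b [626.9 263.8 182. ] 100.3 79.4
b [538.3 224.7 182. ] 92.0 139.7
```

```bash
python3 - <<'E'
from h import *
t=snap("top");s=snap("side")
print("corners",tri(t,(298.9,174),s,(300,175.7)),tri(t,(243.3,227.1),s,(248.3,170.)))
for a,b in [((263,217),(262,178.5)),((290,183.5),(292.6,180)),((273.6,142.6),(311.5,169.5)),((245,173),(281.5,161))]: print(tri(t,a,s,b))
print("pegs")
for a,b in [((263,125.5),(325,188.5)),((312.6,161.7),(322,213.2)),((190.7,208.2),(246.3,183.7)),((302.4,226.1),(274.3,224.1)),((240.1,249.9),(235.9,208.3))]:
    print(tri(t,a,s,b))
o=arm.get_obs();print(R.from_rotvec(o["tool_rot"]).as_matrix().round(3))
a=t["pixels"][:,:,::-1];cv2.imwrite("pics/rackz.png",cv2.resize(a[80:330,300:500],None,fx=2.4,fy=2.4,interpolation=cv2.INTER_CUBIC))
E
```

```text
corners (array([609.05099939,  44.14780425, 201.42911941]), np.float64(2.3154921378887754)) (array([491.51112372, 167.63049976, 203.600187  ]), np.float64(3.1886401314365327))
(array([516.4130039 , 125.46529409, 183.66744538]), np.float64(4.718023390024969))
(array([592.57109419,  64.02821651, 182.39386066]), np.float64(4.9817196207325205))
(array([690.84641281, 101.44949371, 177.05656453]), np.float64(4.884894580177891))
(array([613.32777042, 164.29223637, 204.45697442]), np.float64(4.265600848917922))
pegs
(array([772.14986545, 134.87123364,  65.01684831]), np.float64(8.90525519367987))
(array([671.25006317,   8.47917854,  61.04369497]), np.float64(2.929058148720835))
(array([552.66191118, 320.88208633,  68.9972635 ]), np.float64(2.14213244204182))
(array([505.62036172,  36.6844906 ,  62.7670175 ]), np.float64(3.5861719684501225))
(array([447.04532851, 193.88988962,  61.81786631]), np.float64(3.4000245678274625))
[[-0.959  0.282 -0.   ]
 [ 0.282  0.959 -0.   ]
 [-0.    -0.    -1.   ]]
```

View pics/rackz.png

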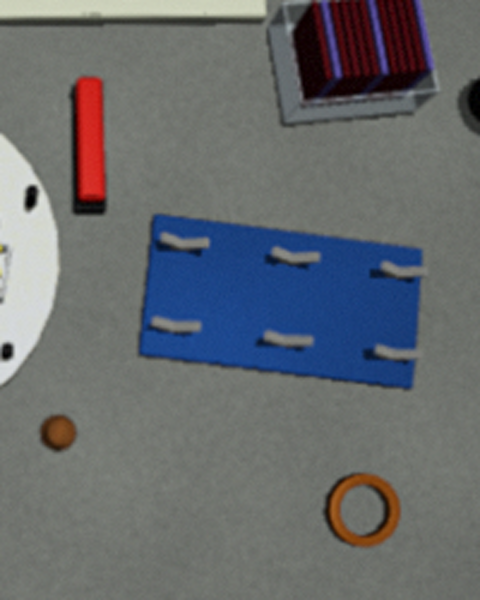

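```bash
cat >> h.py <<'E'
def Rt(h,p):
    h,p=np.radians([h,p]);z=np.array([np.cos(p)*np.cos(h),np.cos(p)*np.sin(h),-np.sin(p)]);y=np.array([-np.sin(h),np.cos(h),0])
    return R.from_matrix(np.array([np.cross(y,z),y,z]).T)
def cur():
    o=arm.get_obs();return np.array(o["ee_pos"]),R.from_rotvec(o["tool_rot"])
def hp(Rm):
    M=Rm.as_matrix();z=M[:,2];y=M[:,1];return np.degrees([np.arctan2(-y[0],y[1]),np.arctan2(-z[2],np.hypot(z[0],z[1])) if (-y[1]*0+z[0]*y[1]-z[1]*y[0])>=-1e-3 else np.pi-np.arctan2(-z[2],np.hypot(z[0],z[1]))]).round(1)
def plan(wps,step=60,ang=10.4):
    """wps: list of (tcp pos, h, p). prints rows relative to current pose (all calls' rows as if one call; chunks re-referenced to nominal pose)"""
    p,r=cur();print("t",round(float(arm.get_obs()["time"]),2),"now",p.round(1),hp(r))
    poses=[]
    for q,h,pp in wps:
        q=np.array(q,float);rt=Rt(h,pp);dv=(r.inv()*rt).as_rotvec();a=np.degrees(np.linalg.norm(dv))
        n=max(1,int(np.ceil(max(np.linalg.norm(q-p)/step,a/ang))))
        for i in range(1,n+1): poses.append((p+(q-p)*i/n,r*R.from_rotvec(dv*i/n)))
        p,r=q,rt
    p,r=cur()
    for i in range(0,len(poses),5):
        out=[]
        for q,rr in poses[i:i+5]:
            out.append([round(float(v),2) for v in r.inv().apply(q-p)/10]+[round(float(v),3) for v in (r.inv()*rr).as_rotvec()])
        print(str(out).replace(" ",""))
        p,r=poses[min(i+4,len(poses)-1)]
E
python3 -c "
from h import *
plan([((300,330,320),10,90),((470,40,320),30,90)])"
```

```text
t 0.4 now [183.2 623.5 231.1] [-16.4  90. ]
[[-3.25,-4.15,-1.48,-0.0,-0.0,-0.077],[-6.49,-8.29,-2.96,-0.0,-0.0,-0.153],[-9.74,-12.44,-4.44,-0.0,-0.0,-0.23],[-12.99,-16.58,-5.92,-0.0,-0.0,-0.307],[-16.23,-20.73,-7.4,-0.0,-0.0,-0.384]]
[[-1.46,-5.06,-1.48,-0.0,-0.0,-0.077],[-3.81,-10.15,-1.48,-0.0,-0.0,-0.135],[-6.16,-15.23,-1.48,-0.0,-0.0,-0.193],[-8.5,-20.32,-1.48,-0.0,-0.0,-0.251],[-10.85,-25.41,-1.48,-0.0,-0.0,-0.309]]
[[-0.69,-5.56,0.0,-0.0,-0.0,-0.058],[-1.37,-11.12,0.0,-0.0,0.0,-0.116]]
```

>>> play_rows([
  [-3.2,-4.1,-1.5,0,0,-0.08],
  [-6.5,-8.3,-3,0,0,-0.15],
  [-9.7,-12.4,-4.5,0,0,-0.23],
  [-13,-16.6,-6,0,0,-0.31],
  [-16.2,-20.7,-7.4,0,0,-0.38],
], hand=-1)

```text
time: 1.02
ee_pos: [281.1, 377.6, 306.1]
tool_rot: [-0.151, 3.137, 0.001]
wrist_force: [0.2, 0.2, 0.2]
gripper_width: 1.004
```

>>> play_rows([
  [-1.5,-5,-1.5,0,0,-0.08],
  [-3.8,-10.2,-1.5,0,0,-0.14],
  [-6.2,-15.2,-1.5,0,0,-0.2],
  [-8.5,-20.3,-1.5,0,0,-0.25],
  [-10.8,-25.4,-1.5,0,0,-0.31],
])

```text
time: 1.65
ee_pos: [412.5, 135.0, 320.7]
tool_rot: [-0.633, 3.076, 0.002]
wrist_force: [0.6, 1.5, -0.7]
gripper_width: 1.001
```

```bash
python3 -c "
from h import *
print(arm.get_obs()['joint_positions'].round(3))
plan([((470,40,300),30,90),((440,40,230),30,20)])"
```

```text
[-0.913 -0.152  0.458  1.989  0.069  1.288  1.498]
t 1.65 now [412.5 135.  320.7] [23.3 89.9]
[[-0.77,-5.5,1.03,0.0,0.001,-0.059],[-1.53,-11.0,2.06,0.001,0.001,-0.117],[-1.14,-10.83,3.06,-0.01,-0.173,-0.117],[-0.74,-10.66,4.06,-0.02,-0.347,-0.116],[-0.35,-10.49,5.06,-0.03,-0.522,-0.115]]
[[0.82,0.21,0.68,-0.0,-0.175,0.0],[1.64,0.43,1.36,-0.0,-0.349,-0.0],[2.46,0.64,2.04,-0.0,-0.524,0.0],[3.29,0.86,2.72,-0.0,-0.698,0.0]]
```

>>> play_rows([
  [-0.8,-5.5,1,0,0,-0.06],
  [-1.5,-11,2,0,0,-0.12],
  [-1.1,-10.8,3,-0.01,-0.17,-0.12],
  [-0.7,-10.7,4,-0.02,-0.35,-0.12],
  [-0.4,-10.5,5,-0.03,-0.52,-0.12],
])

```text
time: 2.28
ee_pos: [456.9, 41.4, 269.9]
tool_rot: [-0.683, 2.538, 0.181]
wrist_force: [-31.1, 15.2, 32.1]
gripper_width: 1.003
```

>>> play_rows([
  [0.8,0.2,0.7,0,-0.17,0],
  [1.6,0.4,1.4,0,-0.35,0],
  [2.5,0.6,2,0,-0.52,0],
  [3.3,0.9,2.7,0,-0.7,0],
  [3.3,0.9,2.7,0,-0.7,0],
])

```text
time: 2.9
ee_pos: [498.8, 74.4, 286.6]
tool_rot: [-0.53, 2.158, 0.28]
wrist_force: [0.7, -0.9, 0.5]
gripper_width: 1.003
```

```bash
python3 -c "
from h import *
print(arm.get_obs()['joint_positions'].round(3))
plan([((440,40,230),30,20)])"
```

```text
[-0.594 -0.411  0.529  2.5   -0.904  0.232  2.852]
t 2.9 now [498.8  74.4 286.6] [27.9 36.5]
[[4.3,-0.17,-1.05,-0.014,-0.144,-0.013],[8.59,-0.34,-2.1,-0.029,-0.288,-0.026]]
```

```bash
cat >> h.py <<'E'
def Rt(h,p,flip=True):
    h,p=np.radians([h,p]);z=np.array([np.cos(p)*np.cos(h),np.cos(p)*np.sin(h),-np.sin(p)]);y=np.array([-np.sin(h),np.cos(h),0])*(-1 if flip else 1)
    return R.from_matrix(np.array([np.cross(y,z),y,z]).T)
def hp(Rm):
    "flip convention: heading & pitch, pitch >90 means leaning back"
    M=Rm.as_matrix();z=M[:,2];y=-M[:,1];h=np.arctan2(-y[0],y[1]);hd=np.array([np.cos(h),np.sin(h)])
    return np.degrees([h,np.arctan2(-z[2],z[:2]@hd),np.arcsin(y[2])]).round(1)
E
python3 -c "
from h import *
import h
p,r=cur()
F=h.Rt
h.Rt=lambda a,b:F(a,b,False)
plan([((470,20,330),28,70),((470,-40,330),28,90)])
h.Rt=F
print('half turn -133 deg after', np.radians(-133))"
```

```text
t 2.9 now [498.8  74.4 286.6] [-152.1  143.5   -0.5]
[[-0.12,-0.86,-1.67,0.001,0.146,-0.002],[-0.25,-1.71,-3.34,0.003,0.292,-0.004],[-0.37,-2.57,-5.02,0.004,0.439,-0.006],[-0.49,-3.42,-6.69,0.006,0.585,-0.008],[0.32,-6.07,-7.83,0.007,0.759,-0.007]]
[[1.39,-2.65,-0.24,0.0,0.175,-0.0]]
half turn -133 deg after -2.321287905152458
```

>>> play_rows([
  [-0.1,-0.9,-1.7,0,0.15,0],
  [-0.2,-1.7,-3.3,0,0.29,0],
  [-0.4,-2.6,-5,0,0.44,0],
  [-0.5,-3.4,-6.7,0,0.58,0],
  [0.3,-6,-7.8,0,0.76,0],
])

```text
time: 3.52
ee_pos: [470.6, -9.2, 333.0]
tool_rot: [-0.721, 2.887, 0.067]
wrist_force: [0.1, 1.2, -0.3]
gripper_width: 1.0
```

```bash
python3 -c "
from h import *
print(arm.get_obs()['joint_positions'].round(3))
plan([((480,-60,330),75,90)])"
```

```text
[ 0.098 -0.13  -0.1    1.972 -0.105  1.151  2.094]
t 3.52 now [470.6  -9.2 333. ] [-151.9   99.8   -0.2]
[[0.12,-0.38,0.0,0.015,0.006,0.178],[0.24,-0.76,0.0,0.031,0.013,0.356],[0.37,-1.14,0.0,0.046,0.019,0.534],[0.49,-1.52,0.0,0.062,0.025,0.712],[0.61,-1.89,0.01,0.077,0.031,0.89]]
[[-0.22,-0.33,0.03,0.015,0.006,0.178],[-0.44,-0.66,0.06,0.031,0.013,0.356],[-0.65,-1.0,0.09,0.046,0.019,0.534],[-0.87,-1.33,0.12,0.062,0.025,0.712],[-1.09,-1.66,0.14,0.077,0.031,0.89]]
[[-0.39,-0.04,0.03,0.015,0.006,0.178],[-0.79,-0.07,0.07,0.031,0.013,0.356],[-1.18,-0.11,0.1,0.046,0.019,0.534]]
```

>>> play_rows([
  [0.1,-0.4,0,0.02,0,0.18],
  [0.2,-0.8,0,0.03,0.01,0.36],
  [0.4,-1.1,0,0.05,0.02,0.53],
  [0.5,-1.5,0,0.06,0.02,0.71],
  [0.6,-1.9,0,0.08,0.03,0.89],
])

```text
time: 4.15
ee_pos: [473.3, -29.0, 328.9]
tool_rot: [0.621, 2.958, 0.049]
wrist_force: [1.1, -0.7, 0.2]
gripper_width: 0.998
```

>>> play_rows([
  [-0.2,-0.3,0,0.02,0,0.18],
  [-0.4,-0.7,0,0.03,0.01,0.36],
  [-0.6,-1,0,0.05,0.02,0.53],
  [-0.9,-1.3,0,0.06,0.02,0.71],
  [-1.1,-1.7,0,0.08,0.03,0.89],
])

```text
time: 4.78
ee_pos: [476.7, -48.6, 329.2]
tool_rot: [1.878, 2.458, 0.017]
wrist_force: [0.4, 0.6, -0.8]
gripper_width: 0.997
```

```bash
python3 -c "
from h import *
print(arm.get_obs()['joint_positions'].round(3))
plan([((480,-60,330),75,90),((505,-100,280),75,25)])"
```

```text
[ 0.208 -0.042 -0.2    1.891  0.013  1.247  0.271]
t 4.78 now [476.7 -48.6 329.2] [105.3  91.8  -2.2]
[[-0.4,0.01,-0.01,0.015,0.007,0.176],[-0.79,0.01,-0.03,0.031,0.014,0.352],[-1.19,0.02,-0.04,0.046,0.021,0.528],[-1.81,0.19,0.7,0.003,0.179,0.53],[-2.43,0.35,1.44,-0.04,0.338,0.531]]
[[-0.66,0.49,0.53,0.0,0.162,0.0],[-1.33,0.99,1.06,0.0,0.324,0.0],[-1.99,1.48,1.59,0.0,0.486,0.0],[-2.65,1.97,2.12,0.0,0.648,-0.0],[-3.32,2.46,2.65,0.0,0.81,-0.0]]
```

>>> play_rows([
  [-0.4,0,0,0.02,0.01,0.18],
  [-0.8,0,0,0.03,0.01,0.35],
  [-1.2,0,0,0.05,0.02,0.53],
  [-1.8,0.2,0.7,0,0.18,0.53],
  [-2.4,0.4,1.4,-0.04,0.34,0.53],
])

```text
time: 5.4
ee_pos: [488.6, -70.5, 317.0]
tool_rot: [-2.306, -1.785, -0.388]
wrist_force: [-1.7, 0.5, 0.0]
gripper_width: 1.0
```

>>> play_rows([
  [-0.7,0.5,0.5,0,0.16,0],
  [-1.3,1,1,0,0.32,0],
  [-2,1.5,1.6,0,0.49,0],
  [-2.6,2,2.1,0,0.65,0],
  [-3.3,2.5,2.7,0,0.81,0],
])

```text
time: 6.02
ee_pos: [506.8, -100.5, 280.2]
tool_rot: [-1.744, -1.347, -1.12]
wrist_force: [-0.3, 0.5, 0.0]
gripper_width: 1.001
```

```bash
python3 -c "
from h import *
o=arm.get_obs();print(o['joint_positions'].round(3))
plan([((505,-100,280),75,25)])
s=snap('side','s1');"
```

```text
[ 0.632  0.412  0.029  1.882 -1.     1.566  0.815]
t 6.03 now [ 506.8 -100.5  280.2] [75.3 24.7 -0.1]
[[-0.02,-0.18,0.01,-0.003,-0.005,0.004]]
```

View pics/s1.png

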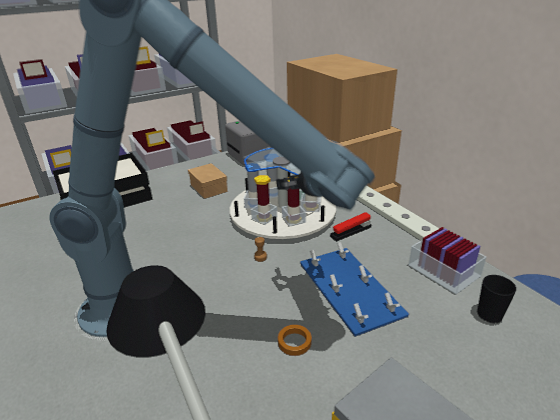

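```bash
cat >> h.py <<'E'
C0=np.array([611.,165.]);G=-136.
def pol(r,a): return C0+r*np.array([np.cos(np.radians(a)),np.sin(np.radians(a))])
def tcp(gp,h,p,back=0,fwd=19): 
    z=Rt(h,p).as_matrix()[:,2];return np.array(gp,float)+z*(fwd-back)
def W(gp,h,p,back=0): return (tcp(gp,h,p,back),h,p)
E
python3 - <<'E'
from h import *
t=snap("top");
print("stamp",plane(t,[(324,260)],60),"tape",plane(t,[(452,293)],10),"stapler",plane(t,[(337,140)],40))
pk=pol(168,-129.5);print("peg",pk)
plan([W([*pk,130],75,25,130),W([*pk,74],75,25,80),W([*pk,74],75,25,0)])
E
```

```text
stamp [[418.72480353 -15.49648841  60.        ]] tape [[ 327.62195125 -353.60886566   10.        ]] stapler [[733.19862082 -57.02471282  40.        ]]
peg [504.13885899  35.36706999]
t 6.12 now [ 504.2 -101.6  273.9] [75.  24.9  0.7]
[[-3.75,-1.72,3.49,-0.003,-0.001,-0.005],[-7.5,-3.43,6.97,-0.006,-0.002,-0.011],[-10.05,-3.38,10.65,-0.006,-0.002,-0.011],[-12.6,-3.34,14.32,-0.006,-0.002,-0.011],[-12.61,-3.31,18.32,-0.006,-0.002,-0.011]]
[[0.0,0.0,4.0,0.0,0.0,0.0]]
```

>>> play_rows([
  [-3.7,-1.7,3.5,0,0,-0.01],
  [-7.5,-3.4,7,0,0,-0.01],
  [-10,-3.4,10.6,0,0,-0.01],
  [-12.6,-3.3,14.3,0,0,-0.01],
  [-12.6,-3.3,14.3,0,0,-0.01],
], hand=0)

```text
time: 6.75
ee_pos: [492.6, -13.0, 105.4]
tool_rot: [-1.735, -1.36, -1.114]
wrist_force: [0.8, 0.8, -0.1]
gripper_width: 0.5
```

```bash
python3 - <<'E'
from h import *
pk=pol(168,-129.5)
plan([W([*pk,74],75,25,0)])
print(arm.get_obs()["gripper_width"])
t=snap("top","t2");s=snap("side","s2")
a=cv2.imread("pics/t2.png");b=cv2.imread("pics/s2.png")
cv2.imwrite("pics/c2.png",np.hstack([cv2.resize(a[150:320,220:360],(400,486)),cv2.resize(b[150:290,210:350],(400,486))]))
E
```

```text
t 6.75 now [492.6 -13.  105.4] [76.  24.8 -0.3]
[[-0.38,-0.02,3.87,-0.006,-0.002,0.006],[-0.77,-0.04,7.73,-0.013,-0.003,0.012]]
0.4997058401757601
```

View pics/c2.png

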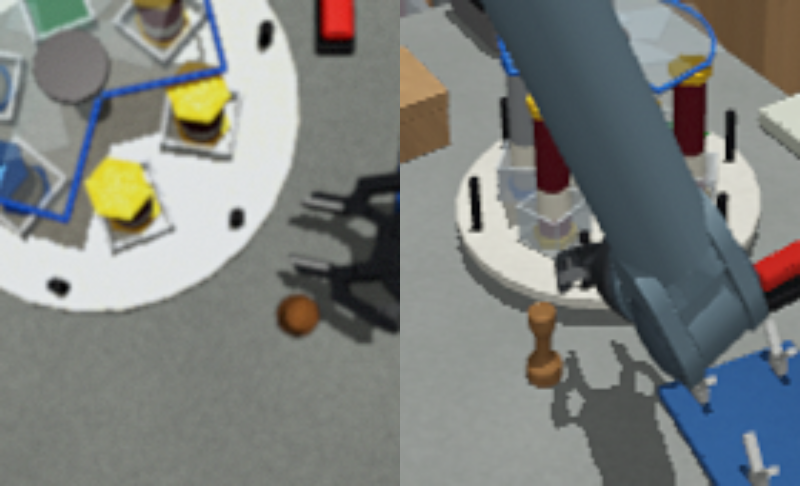

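>>> play_rows([
  [-0.3,0,3.8,0,0,0],
  [-0.7,0,7.6,0,0,0],
  [-0.7,0,7.6,0,0,0],
], hand=0)

```text
time: 7.22
ee_pos: [510.8, 48.9, 68.8]
tool_rot: [-1.736, -1.362, -1.12]
wrist_force: [-0.5, -0.3, 0.0]
gripper_width: 0.499
```

>>> play_rows([
  [0,0,0,0,0,0],
  [0,0,0,0,0,0],
  [0,0,0,0,0,0],
  [0,0,0,0,0,0],
], hand=1, grip_force=25)

```text
time: 7.72
ee_pos: [510.7, 44.9, 68.0]
tool_rot: [-1.743, -1.357, -1.122]
wrist_force: [-3.4, -4.8, 5.6]
gripper_width: 0.151
```

```bash
python3 - <<'E'
from h import *
p,r=cur();z=r.as_matrix()[:,2];g=p-z*19;print("grasp pt",g.round(1),"peg est",pol(168,-129.5))
t=snap("top","t3");s=snap("side","s3")
a=cv2.imread("pics/t3.png");b=cv2.imread("pics/s3.png")
cv2.imwrite("pics/c3.png",np.hstack([cv2.resize(a[150:320,220:360],(400,486)),cv2.resize(b[150:290,210:350],(400,486))]))
E
```

```text
grasp pt [506.3  28.2  76. ] peg est [504.13885899  35.36706999]
```

View pics/c3.png

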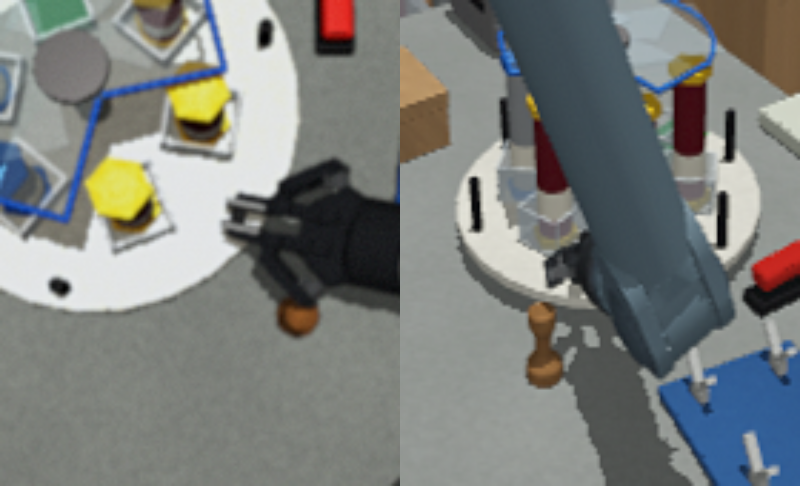

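```bash
cat >> h.py <<'E'
def arc(deg,n,h=None,p=25,dh=0):
    q,r=cur();hh=hp(r);h=hh[0] if h is None else h
    z=r.as_matrix()[:,2];g=q-z*19;v=g[:2]-C0
    print("peg r,ang",np.hypot(*v).round(1),np.degrees(np.arctan2(v[1],v[0])).round(1))
    w=[]
    for i in range(1,n+1):
        a=np.radians(deg*i/n);vv=np.array([[np.cos(a),-np.sin(a)],[np.sin(a),np.cos(a)]])@v
        w.append(W([*(C0+vv),g[2]],h+dh*i/n,p))
    plan(w)
E
python3 - <<'E'
from h import *
arc(27,4,75,25)
E
```

```text
peg r,ang 172.3 -127.4
t 7.83 now [510.7  44.9  68. ] [75.5 24.9 -0.5]
[[-0.31,1.92,-0.61,-0.003,-0.002,0.012],[-0.51,3.9,-1.01,-0.003,-0.002,0.012],[-0.62,5.91,-1.19,-0.003,-0.002,0.012],[-0.63,7.94,-1.16,-0.003,-0.002,0.012]]
```

>>> play_rows([
  [-0.3,1.9,-0.6,0,0,0],
  [-0.5,3.9,-1,0,0,0],
  [-0.6,5.9,-1.2,0,0,0],
  [-0.6,7.9,-1.2,0,0,0],
  [-0.6,7.9,-1.2,0,0,0],
])

```text
time: 8.45
ee_pos: [585.4, 13.0, 67.8]
tool_rot: [-1.743, -1.36, -1.122]
wrist_force: [0.3, -2.7, 2.9]
gripper_width: 0.15
```

```bash
python3 - <<'E'
from h import *
arc(0,1,75,25)
t=snap("top","t4");s=snap("side","s4")
a=cv2.imread("pics/t4.png");b=cv2.imread("pics/s4.png")
cv2.imwrite("pics/c4.png",np.hstack([cv2.resize(a[100:270,170:345],(400,388)),cv2.resize(b[130:270,210:350],(388,388))]))
E
```

```text
peg r,ang 171.3 -100.1
t 8.45 now [585.4  13.   67.8] [75.5 24.9 -0.7]
[[-0.0,0.01,-0.0,-0.003,-0.001,0.014]]
```

View pics/c4.png

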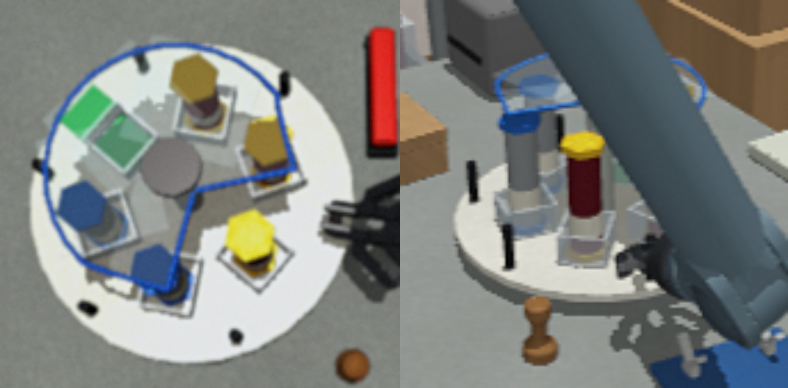

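>>> play_rows([
  [0,0,0,0,0,0],
  [0,0,0,0,0,0],
  [0,0,-4,0,0,0],
  [0,0,-9,0,0,0],
  [0,0,-9,0,0,0],
], hand=0)

```text
time: 9.18
ee_pos: [563.3, -70.3, 105.2]
tool_rot: [-1.751, -1.358, -1.122]
wrist_force: [-0.3, -1.2, -0.2]
gripper_width: 0.502
```

```bash
cat >> h.py <<'E'
def state(show=True):
    "pegs from top + tube caps"
    t=snap("top")
    m=rng(t,(0,0,0),(180,255,55))
    out=[]
    for c,a,b in comps(m,8,60)[0]:
        q=plane(t,[c],61)[0];v=q[:2]-(C0-np.array([2.5,-.5]))
        r=np.hypot(*v)
        if 155<r<180: out.append((np.degrees(np.arctan2(v[1],v[0])).round(1),r.round(1)))
    an=np.array([o[0] for o in out])
    if len(an): ph=np.degrees(np.angle(np.exp(1j*np.radians(an*6)).sum()))/6;print("peg angs",out,"phase mod60",ph.round(2), "=> bins at",(ph+30+60*np.arange(-3,3)).round(1))
    for nm,lo,hi in (("yellow",(20,120,80),(34,255,255)),("green",(55,60,60),(85,255,255))):
      for c,a,b in comps(rng(t,lo,hi),60,900)[0]:
        q=plane(t,[c],182 if nm=="yellow" else 32)[0];v=q[:2]-C0
        if np.hypot(*v)<190: print(nm,a,q.round(1),"r",np.hypot(*v).round(1),"ang",np.degrees(np.arctan2(v[1],v[0])).round(1))
    return t
E
python3 - <<'E'
from h import *
state()
s=snap("side")
print([c for c in comps(rng(s,(20,120,80),(34,255,255)),20,900)[0] if c[0][1]<250])
E
```

```text
peg angs [(np.float64(-40.6), np.float64(170.1)), (np.float64(76.4), np.float64(178.7)), (np.float64(-100.9), np.float64(165.7)), (np.float64(137.3), np.float64(166.5)), (np.float64(-161.9), np.float64(164.6))] phase mod60 18.06 => bins at [-131.9  -71.9  -11.9   48.1  108.1  168.1]
yellow 294 [708.  145.1 182. ] r 99.0 ang -11.6
yellow 277 [640.7  74.6 182. ] r 95.1 ang -71.8
yellow 404 [542.5  90.4 182. ] r 101.3 ang -132.6
green 295 [719.4 287.3  32. ] r 163.4 ang 48.5
green 308 [683.5 245.4  32. ] r 108.2 ang 47.9
[(array([138.8,  55.7]), 132, [129, 47, 22, 18]), (array([ 62., 158.]), 129, [50, 149, 24, 19]), (array([275.3, 181.9]), 134, [267, 177, 17, 11])]
```

```bash
python3 - <<'E'
from h import *
g=[544,90,123]
plan([W(g,75,22,110),W(g,75,22,-3)])
E
```

```text
t 9.28 now [562.6 -64.5 105. ] [75.6 24.9 -0.5]
[[3.66,-2.84,1.64,-0.003,0.025,0.006],[7.32,-5.69,3.28,-0.006,0.051,0.012],[7.61,-5.66,8.92,-0.006,0.051,0.012],[7.9,-5.62,14.57,-0.006,0.051,0.012]]
```

>>> play_rows([
  [3.7,-2.8,1.6,0,0.02,0.01],
  [7.3,-5.7,3.3,0,0.05,0.01],
  [7.3,-5.7,3.3,0,0.05,0.01],
], hand=-1)

```text
time: 9.65
ee_pos: [519.2, 14.9, 157.8]
tool_rot: [-1.697, -1.319, -1.145]
wrist_force: [1.0, -0.1, -0.5]
gripper_width: 1.001
```

```bash
python3 - <<'E'
from h import *
g=[544,90,123]
plan([W(g,75,22,-3)],step=40)
E
```

```text
t 9.65 now [519.2  14.9 157.8] [75.9 21.8  0.2]
[[-0.1,0.21,3.6,-0.005,-0.001,0.001],[-0.21,0.41,7.21,-0.01,-0.002,0.001],[-0.31,0.62,10.81,-0.015,-0.004,0.002]]
```

>>> play_rows([
  [0,0.2,3.6,0,0,0],
  [0,0.3,7.2,0,0,0],
  [0,0.4,11,0,0,0],
  [0,0.4,11,0,0,0],
])

```text
time: 10.15
ee_pos: [550.1, 111.7, 114.9]
tool_rot: [-1.698, -1.319, -1.145]
wrist_force: [0.6, -0.2, 0.0]
gripper_width: 0.998
```

```bash
python3 - <<'E'
from h import *
g=[544,90,123]
plan([W(g,75,22,-3)],step=40)
t=snap("top","t5");s=snap("side","s5")
a=cv2.imread("pics/t5.png");b=cv2.imread("pics/s5.png")
cv2.imwrite("pics/c5.png",np.hstack([cv2.resize(a[150:270,210:345],(450,400)),cv2.resize(b[130:230,230:330],(350,400))]))
E
```

```text
t 10.15 now [550.1 111.7 114.9] [75.8 21.8  0.2]
[[-0.1,-0.03,-0.2,-0.015,-0.003,0.002]]
```

View pics/c5.png

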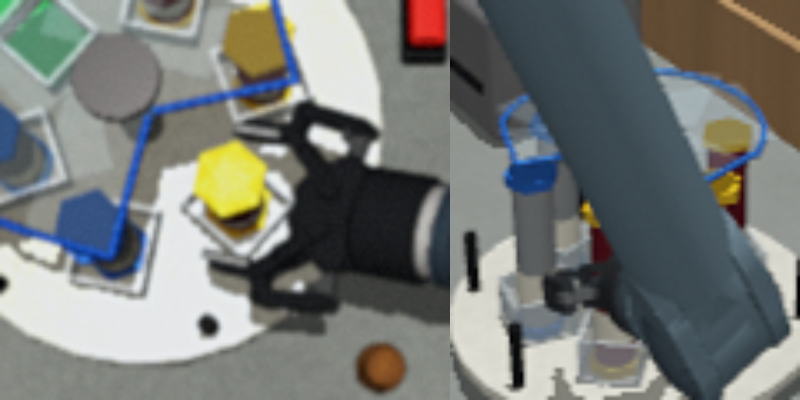

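>>> play_rows([
  [0,0,0,0,0,0],
  [0,0,0,0,0,0],
  [0,0,0,0,0,0],
  [0,0,0,0,0,0],
  [0,0,0,0,0,0],
], hand=1, grip_force=60)

```text
time: 10.88
ee_pos: [552.2, 105.8, 115.9]
tool_rot: [-1.707, -1.318, -1.151]
wrist_force: [0.3, -1.6, 2.4]
gripper_width: 0.45
```

```bash
python3 - <<'E'
from h import *
p,r=cur();h,pp,_=hp(r)
o=arm.get_obs();print(o["gripper_width"]*85,o["wrist_force"])
plan([(p+[0,0,65],h,pp)],step=25)
E
```

```text
38.23610149884823 [ 0.27459046 -1.58676895  2.38725249]
t 10.88 now [552.2 105.8 115.9] [75.3 22.  -0. ]
[[2.01,0.0,-0.81,-0.0,0.0,0.0],[4.02,0.0,-1.63,-0.0,0.0,0.0],[6.03,0.0,-2.44,-0.001,0.001,0.0]]
```

>>> play_rows([
  [1.3,0,-0.5,0,0,0],
  [2.6,0,-1,0,0,0],
  [3.9,0,-1.6,0,0,0],
  [5.1,0,-2.1,0,0,0],
  [5.1,0,-2.1,0,0,0],
])

```text
time: 11.5
ee_pos: [552.5, 105.9, 172.3]
tool_rot: [-1.706, -1.321, -1.152]
wrist_force: [0.1, -0.7, -2.7]
gripper_width: 0.453
```

```bash
python3 - <<'E'
from h import *
p,r=cur();h,pp,_=hp(r)
o=arm.get_obs();print(o["gripper_width"]*85,o["wrist_force"])
z=r.as_matrix()[:,2];z[2]=0;z/=np.linalg.norm(z)
plan([(p-z*160+[0,0,10],h,pp),(p-z*220+[0,0,60],h-20,pp+15)],step=50)
t=snap("top","t6");s=snap("side","s6")
a=cv2.imread("pics/t6.png");b=cv2.imread("pics/s6.png")
cv2.imwrite("pics/c6.png",np.hstack([cv2.resize(a[150:270,210:345],(450,400)),cv2.resize(b[130:230,230:330],(350,400))]))
E
```

```text
38.532470572259605 [ 0.13833202 -0.66864849 -2.74917889]
t 11.5 now [552.5 105.9 172.3] [75.4 22.1 -0.1]
[[-1.27,-0.0,-3.8,0.0,-0.0,0.001],[-2.54,-0.01,-7.6,0.001,-0.0,0.001],[-3.81,-0.01,-11.4,0.001,-0.001,0.002],[-5.08,-0.01,-15.2,0.001,-0.001,0.002],[-4.29,-0.01,-17.68,-0.1,-0.087,0.06]]
[[0.58,0.21,-2.53,-0.101,-0.086,0.058],[1.16,0.43,-5.06,-0.203,-0.173,0.115]]
```

View pics/c6.png

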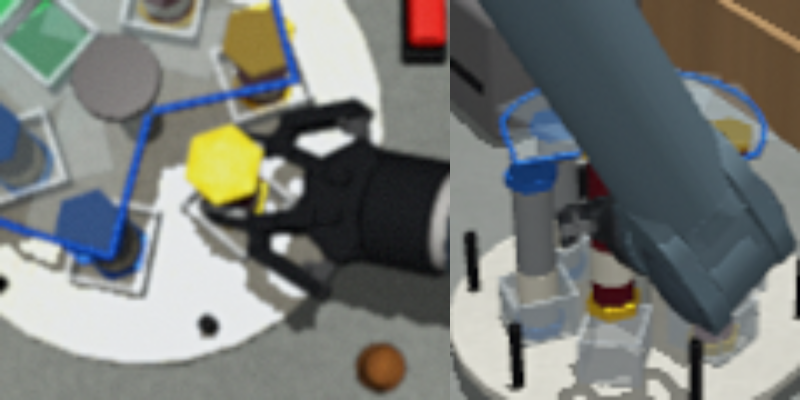

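>>> play_rows([
  [-0.8,0,-3.8,0,0,0],
  [-1.8,0,-7.8,0,0,0],
  [-2.8,0,-11.8,0,0,0],
  [-3.8,0,-15.6,0,0,0],
  [-3.8,0,-18,-0.1,-0.09,0.06],
])

```text
time: 12.22
ee_pos: [506.2, -72.9, 199.6]
tool_rot: [-1.886, -1.264, -1.129]
wrist_force: [0.3, 0.2, -1.6]
gripper_width: 0.45
```

```bash
python3 - <<'E'
from h import *
# rack measurement fresh
t=snap("top");s=snap("side","s7")
for n,S in(("t",t),("s",s)):
    m=rng(S,(100,150,40),(125,255,255))
    for q in cv2.findContours(m.astype(np.uint8),0,2)[0]:
        if 2000<cv2.contourArea(q)<12000:
            W_=plane(S,q.reshape(-1,2),12)[:,:2].astype(np.float32);r=cv2.minAreaRect(W_)
            if abs(r[0][1]+270)<80: print(n,r)
o=arm.get_obs();print(o["joint_positions"].round(2),o["gripper_width"])
plan([((540,-200,260),-8,87+0)],step=55)
E
```

```text
t ((570.7239990234375, -271.5804443359375), (306.9430236816406, 138.6333770751953), 81.64163208007812)
s ((560.8947143554688, -276.78167724609375), (312.00982666015625, 159.3844757080078), 82.1524887084961)
[ 0.61  0.43  0.01  2.03 -1.08  1.36  0.89] 0.450432934229864
t 12.32 now [505.5 -72.5 203.7] [68.4 27.4  0.7]
[[0.02,0.78,-1.2,-0.076,-0.087,0.116],[0.04,1.57,-2.41,-0.152,-0.174,0.232],[0.06,2.35,-3.61,-0.228,-0.26,0.348],[0.09,3.13,-4.81,-0.304,-0.347,0.464],[0.11,3.92,-6.02,-0.38,-0.434,0.58]]
[[0.14,1.15,-0.85,-0.076,-0.087,0.116],[0.28,2.29,-1.7,-0.152,-0.174,0.232],[0.42,3.44,-2.56,-0.228,-0.26,0.348],[0.57,4.59,-3.41,-0.304,-0.347,0.464],[0.71,5.74,-4.26,-0.38,-0.434,0.58]]
```

View pics/s7.png

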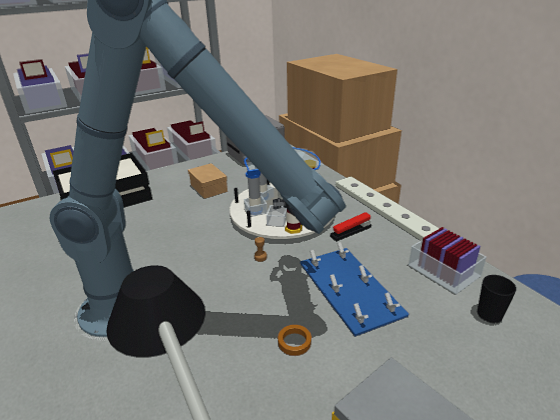

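```bash
python3 - <<'E'
from h import *
plan([((545,-230,260),-8,112)],step=55)
E
```

```text
t 12.32 now [505.5 -72.5 203.7] [68.4 27.4  0.7]
[[-0.09,0.85,-1.3,-0.046,-0.112,0.123],[-0.18,1.71,-2.61,-0.093,-0.223,0.245],[-0.26,2.56,-3.91,-0.139,-0.335,0.368],[-0.35,3.42,-5.22,-0.186,-0.447,0.491],[-0.44,4.27,-6.52,-0.232,-0.558,0.613]]
[[-0.1,1.2,-0.99,-0.046,-0.112,0.123],[-0.2,2.4,-1.99,-0.093,-0.223,0.245],[-0.3,3.6,-2.98,-0.139,-0.335,0.368],[-0.4,4.81,-3.98,-0.186,-0.447,0.491],[-0.5,6.01,-4.97,-0.232,-0.558,0.613]]
[[0.23,1.37,-0.71,-0.046,-0.112,0.123]]
```

>>> play_rows([
  [-0.1,0.9,-1.3,-0.05,-0.11,0.12],
  [-0.2,1.7,-2.6,-0.09,-0.22,0.25],
  [-0.3,2.6,-3.9,-0.14,-0.34,0.37],
  [-0.4,3.4,-5.2,-0.19,-0.45,0.49],
  [-0.4,4.3,-6.5,-0.23,-0.56,0.61],
])

```text
time: 12.95
ee_pos: [523.9, -138.9, 228.0]
tool_rot: [-2.624, -0.73, -0.444]
wrist_force: [0.3, 0.3, -2.2]
gripper_width: 0.449
```

>>> play_rows([
  [-0.1,1.2,-1,-0.05,-0.11,0.12],
  [-0.2,2.4,-2,-0.09,-0.22,0.25],
  [-0.3,3.6,-3,-0.14,-0.34,0.37],
  [-0.4,4.8,-4,-0.19,-0.45,0.49],
  [-0.5,6,-5,-0.23,-0.56,0.61],
])

```text
time: 13.58
ee_pos: [543.7, -209.5, 253.8]
tool_rot: [-3.023, 0.017, 0.418]
wrist_force: [-0.3, -0.4, -2.7]
gripper_width: 0.446
```

```bash
python3 - <<'E'
from h import *
o=arm.get_obs();print(o["joint_positions"].round(2),o["gripper_width"])
ang=np.radians(-8);ex=np.array([np.cos(ang),np.sin(ang)]);ey=np.array([-ex[1],ex[0]])
rc=np.array([561,-273.5])
c0=rc-122*ey
print(c0)
plan([W([*(c0+16*ex),140],-8,112)],step=55)
E
```

```text
[ 0.1   0.43  0.27  1.53 -0.1   1.48 -1.2 ] 0.44596484949904996
[ 544.02088168 -394.31270439]
t 13.57 now [ 543.7 -209.5  253.8] [ -1.3 105.9   5. ]
[[0.88,3.93,2.13,-0.009,-0.021,0.028],[1.77,7.86,4.27,-0.018,-0.041,0.055],[2.65,11.8,6.4,-0.027,-0.062,0.083],[3.54,15.73,8.53,-0.036,-0.082,0.111],[4.42,19.66,10.67,-0.045,-0.103,0.138]]
```

>>> play_rows([
  [0.9,3.9,2.1,-0.01,-0.02,0.03],
  [1.8,7.9,4.2,-0.02,-0.04,0.06],
  [2.6,11.8,6.4,-0.03,-0.06,0.08],
  [3.5,15.7,8.5,-0.04,-0.08,0.11],
  [4.4,19.6,10.6,-0.045,-0.1,0.14],
])

```text
time: 14.2
ee_pos: [553.8, -395.5, 120.9]
tool_rot: [-3.048, 0.213, 0.584]
wrist_force: [0.8, 0.5, -2.1]
gripper_width: 0.448
```

```bash
python3 - <<'E'
from h import *
p,r=cur();print(p.round(1),hp(r))
t=snap("top","t8");s=snap("side","s8")
a=cv2.imread("pics/t8.png");b=cv2.imread("pics/s8.png")
cv2.imwrite("pics/c8.png",np.hstack([cv2.resize(a[150:260,345:495],(450,330)),cv2.resize(b[220:340,290:420],(350,330))]))
E
```

```text
[ 553.8 -395.5  120.9] [ -8.  111.7   0.3]
```

View pics/c8.png

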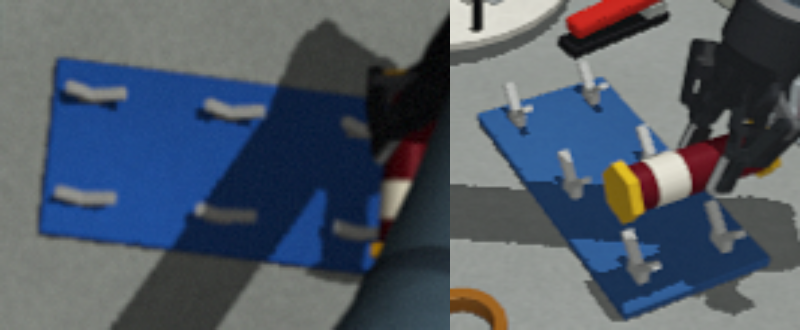

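View pics/s8.png

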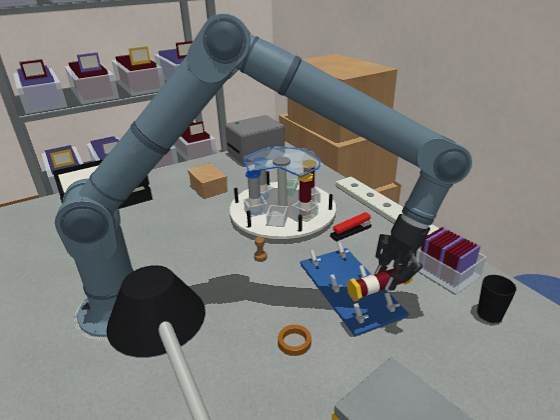

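```bash
python3 - <<'E'
from h import *
p,r=cur();M=r.as_matrix();g=p-M[:,2]*19
h=np.radians(hp(r)[0]);ex=np.array([np.cos(h),np.sin(h),0])
c=g-16*ex
t=snap("top");s=snap("side")
print("pred tube centre",c.round(1),"near end side px",proj(s,[c-75*ex,c-65*ex]).round(1),"top",proj(t,[c-75*ex,c]).round(1))
for x,y in comps(rng(s,(20,120,80),(34,255,255)),30,900)[0:1]: print([q for q in x if q[0][1]>240])
# saddles in side: lowsat bright inside rack
m=rng(s,(0,0,120),(180,40,255));
print([q for q in comps(m,10,200)[0] if 300<q[0][0]<410 and 240<q[0][1]<340])
m=rng(t,(0,0,90),(180,60,255));print([q for q in comps(m,15,300)[0] if 355<q[0][0]<480 and 165<q[0][1]<245])
E
```

```text
pred tube centre [ 540.1 -397.9  134.2] near end side px [[350.6 288.1]
 [354.4 286.8]] top [[480.6 236.9]
 [483.  206. ]]Traceback (most recent call last):
  File "<stdin>", line 7, in <module>
ValueError: too many values to unpack (expected 2)
```

```bash
python3 - <<'E'
from h import *
t=snap("top");s=snap("side")
print([q for q in comps(rng(s,(20,120,80),(34,255,255)),20,900)[0] if q[0][1]>240])
print([q for q in comps(rng(s,(0,0,90),(180,45,255)),10,200)[0] if 300<q[0][0]<410 and 240<q[0][1]<340])
print([q for q in comps(rng(t,(0,0,90),(180,60,255)),15,300)[0] if 355<q[0][0]<480 and 165<q[0][1]<245])
b=s["pixels"][:,:,::-1];cv2.imwrite("pics/c9.png",cv2.resize(b[240:340,295:420],(750,600),interpolation=cv2.INTER_CUBIC))
E
```

```text
[(array([353.8, 285.7]), 226, [347, 275, 15, 22]), (array([333.9, 416.4]), 32, [332, 412, 7, 8])]
[(array([389.6, 261. ]), 48, [386, 256, 8, 10]), (array([334.6, 284. ]), 84, [330, 275, 12, 17]), (array([390.3, 302.8]), 118, [385, 293, 15, 19]), (array([359.3, 314.1]), 115, [354, 304, 14, 19])]
[(array([376.4, 180.2]), 74, [367, 177, 20, 7]), (array([422.9, 186.1]), 74, [414, 183, 19, 6]), (array([476.5, 215.9]), 75, [473, 211, 9, 12]), (array([372.7, 215. ]), 78, [363, 212, 20, 6]), (array([411.6, 219.6]), 15, [410, 218, 4, 4])]
```

View pics/c9.png

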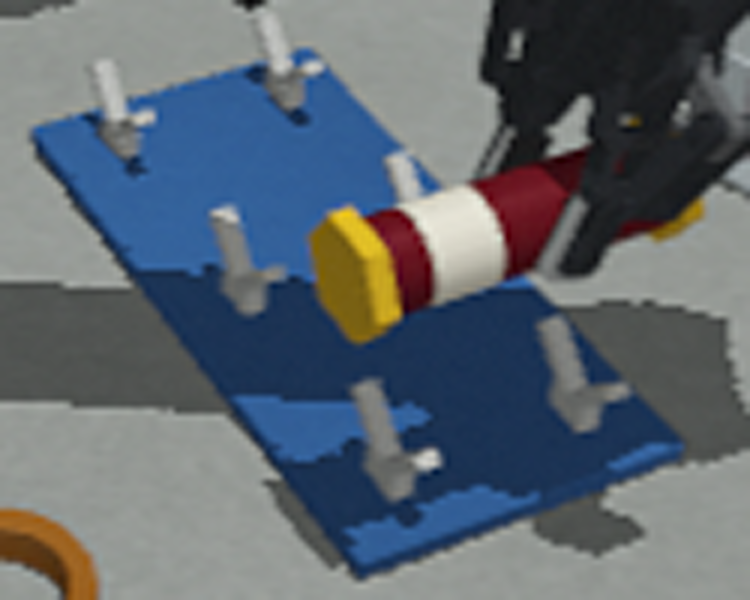

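```bash
python3 - <<'E'
from h import *
t=snap("top");s=snap("side")
a0=cv2.imread("pics/top0.png")[:,:,::-1];b0=cv2.imread("pics/side0.png")[:,:,::-1]
T=dict(t);T["hsv"]=cv2.cvtColor(np.ascontiguousarray(a0),cv2.COLOR_RGB2HSV);S=dict(s);S["hsv"]=cv2.cvtColor(np.ascontiguousarray(b0),cv2.COLOR_RGB2HSV)
def inrack(S,lo,hi):
    m=rng(S,(100,150,40),(125,255,255)).astype(np.uint8)
    big=max([q for q in cv2.findContours(m,0,2)[0] if q[:,0,0].min()>295],key=cv2.contourArea)
    hull=np.zeros(m.shape,np.uint8);cv2.fillPoly(hull,[cv2.convexHull(big)],1);hull=cv2.dilate(hull,np.ones((9,9)))
    return [q for q in comps((hull>0)&(m==0)&rng(S,lo,hi),25,300)[0]]
A=inrack(T,(0,0,100),(180,70,255));B=inrack(S,(0,0,130),(180,70,255))
for q in A:print("T",q)
for q in B:print("S",q)
tp=[q[0] for q in A];sp=[q[0] for q in B]
for x in tp:
    for y in sp:
        P,e=tri(t,x,s,y)
        if 10<P[2]<55 and e<9: print(P.round(1),e.round(1))
E
```

```text
T (array([376.6, 180.1]), 71, [367, 177, 20, 6])
T (array([423.1, 186.1]), 73, [413, 183, 20, 6])
T (array([373.1, 214.9]), 77, [363, 212, 21, 6])
T (array([419.6, 220.9]), 74, [410, 218, 20, 6])
S (array([333.3, 279.8]), 46, [330, 274, 7, 12])
S (array([359. , 310.8]), 70, [354, 303, 14, 15])
[ 514.7 -263.6   46.7] 1.1
```

```bash
python3 - <<'E'
from h import *
t=snap("top")
P=plane(t,[(376.6,180.1),(373.1,214.9),(423.1,186.1),(419.6,220.9)],40)
print(P.round(1)); print((P[0]+P[1])/2,(P[2]+P[3])/2)
for d in((P[0]-P[1]),(P[0]-P[2]+P[1]-P[3])/2): print(np.linalg.norm(d),np.degrees(np.arctan2(d[1],d[0])))
E
```

```text
[[ 624.  -157.6   40. ]
 [ 532.9 -145.1   40. ]
 [ 607.  -279.6   40. ]
 [ 515.8 -265.7   40. ]]
[ 578.48540723 -151.33926244   40.        ] [ 561.41848935 -272.67138963   40.        ]
91.95804205322501 -7.764173480090571
122.52658802991448 81.9931468441164
```

```bash
cat >> h.py <<'E'
RX=np.radians(-7.9);EX=np.array([np.cos(RX),np.sin(RX)]);EY=np.array([-EX[1],EX[0]]);RC=np.array([561.4,-272.7])
def crad(i,off=16): return RC+(i-1)*122*EY+off*EX
E
python3 - <<'E'
from h import *
plan([W([*crad(0),80],-8,112),W([*crad(0),57],-8,112)],step=40)
E
```

```text
t 14.65 now [ 554.9 -396.   125.4] [ -8.  111.3   0. ]
[[1.07,-0.05,2.96,-0.0,-0.006,-0.0],[2.14,-0.1,5.92,-0.001,-0.011,-0.0],[2.98,-0.1,8.07,-0.001,-0.011,-0.0]]
```

>>> play_rows([
  [0.5,0,1.5,0,-0.01,0],
  [1.1,0,3,0,-0.01,0],
  [1.6,-0.1,4.5,0,-0.01,0],
  [2.1,-0.1,5.9,0,-0.01,0],
  [2.1,-0.1,5.9,0,-0.01,0],
])

```text
time: 15.28
ee_pos: [549.8, -395.5, 58.9]
tool_rot: [-3.046, 0.218, 0.6]
wrist_force: [-0.4, 1.2, -1.1]
gripper_width: 0.448
```

```bash
python3 - <<'E'
from h import *
plan([W([*crad(0),57],-8,112)],step=12)
print(arm.get_obs()["wrist_force"])
s=snap("side");t=snap("top")
b=s["pixels"][:,:,::-1];a=t["pixels"][:,:,::-1];cv2.imwrite("pics/c10.png",np.hstack([cv2.resize(b[250:340,320:420],(440,396),interpolation=cv2.INTER_CUBIC),cv2.resize(a[160:250,400:490],(350,396))]))
E
```

```text
t 15.28 now [ 549.8 -395.5   58.9] [-8.200e+00  1.123e+02  1.000e-01]
[[0.53,-0.06,0.84,-0.001,0.003,-0.001],[1.07,-0.12,1.68,-0.003,0.005,-0.003]]
[-0.40706217  1.23001283 -1.09631189]
```

View pics/c10.png

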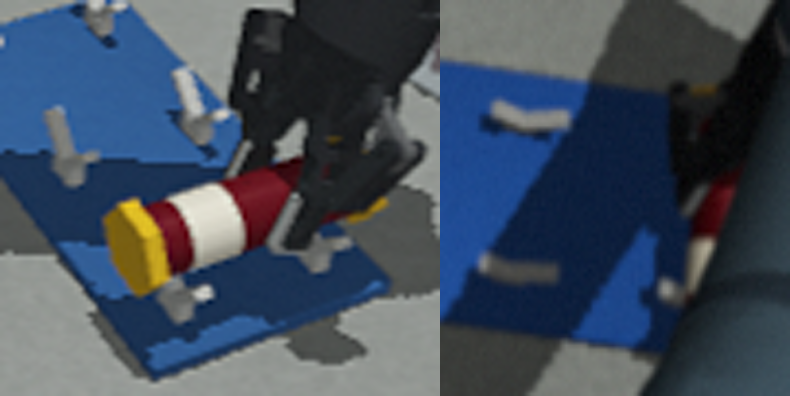

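>>> play_rows([
  [0.3,0,0.4,0,0,0],
  [0.5,0,0.8,0,0,0],
  [0.8,-0.1,1.2,0,0,0],
  [1,-0.1,1.7,0,0,0],
  [1,-0.1,1.7,0,0,0],
])

```text
time: 16.0
ee_pos: [554.7, -395.1, 42.7]
tool_rot: [-3.048, 0.217, 0.595]
wrist_force: [-0.0, 2.4, 2.7]
gripper_width: 0.451
```

```bash
python3 - <<'E'
from h import *
plan([W([*crad(0),55],-8,112)],step=12)
print(arm.get_obs()["wrist_force"])
s=snap("side");t=snap("top")
b=s["pixels"][:,:,::-1];a=t["pixels"][:,:,::-1];cv2.imwrite("pics/c11.png",np.hstack([cv2.resize(b[250:340,320:420],(440,396),interpolation=cv2.INTER_CUBIC),cv2.resize(a[160:250,400:490],(350,396))]))
E
```

```text
t 16.0 now [ 554.7 -395.1   42.7] [-8.200e+00  1.121e+02  1.000e-01]
[[0.08,-0.02,0.54,-0.002,0.001,-0.002]]
[-0.01021037  2.44323657  2.71120873]
```

View pics/c11.png

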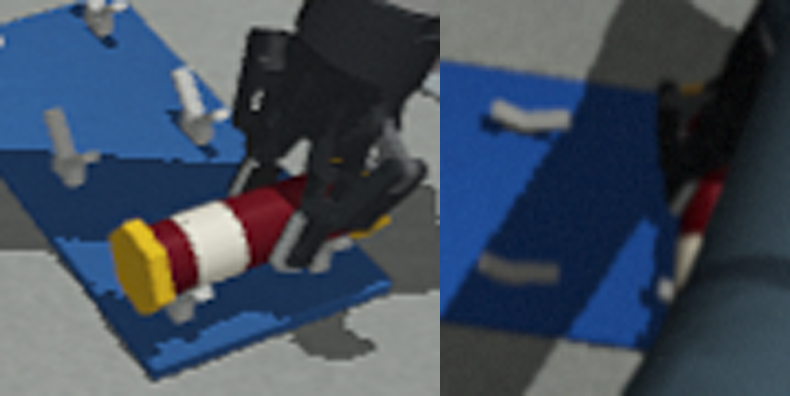

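>>> play_rows([
  [0,0,0,0,0,0],
  [0,0,0,0,0,0],
  [0,0,0,0,0,0],
], hand=-0.5)

```text
time: 16.48
ee_pos: [554.0, -396.3, 41.7]
tool_rot: [-3.05, 0.219, 0.595]
wrist_force: [0.2, 0.7, -0.4]
gripper_width: 0.75
```

>>> play_rows([
  [0,0,-2,0,0,0],
  [0,0,-5,0,0,0],
  [0,0,-9,0,0,0],
  [0,0,-14,0,0,0],
  [0,0,-19,0,0,0],
])

```text
time: 17.1
ee_pos: [626.0, -406.2, 221.2]
tool_rot: [-3.051, 0.218, 0.592]
wrist_force: [-0.6, -0.5, 0.8]
gripper_width: 0.753
```

```bash
python3 - <<'E'
from h import *
s=snap("side");t=state()
b=s["pixels"][:,:,::-1];a=t["pixels"][:,:,::-1];cv2.imwrite("pics/c12.png",np.hstack([cv2.resize(b[240:340,300:420],(440,366),interpolation=cv2.INTER_CUBIC),cv2.resize(a[90:270,170:490],(651,366))])[:,:800])
cv2.imwrite("pics/t12.png",a)
E
```

```text
peg angs [(np.float64(-40.7), np.float64(169.7)), (np.float64(76.4), np.float64(179.3)), (np.float64(-100.9), np.float64(165.7)), (np.float64(137.3), np.float64(166.5)), (np.float64(-161.9), np.float64(164.6))] phase mod60 18.04 => bins at [-132.  -72.  -12.   48.  108.  168.]
yellow 292 [708.2 145.1 182. ] r 99.2 ang -11.6
yellow 277 [640.7  74.6 182. ] r 95.1 ang -71.8
green 293 [719.4 287.3  32. ] r 163.4 ang 48.5
green 307 [683.2 245.1  32. ] r 107.8 ang 48.0
```

View pics/c12.png

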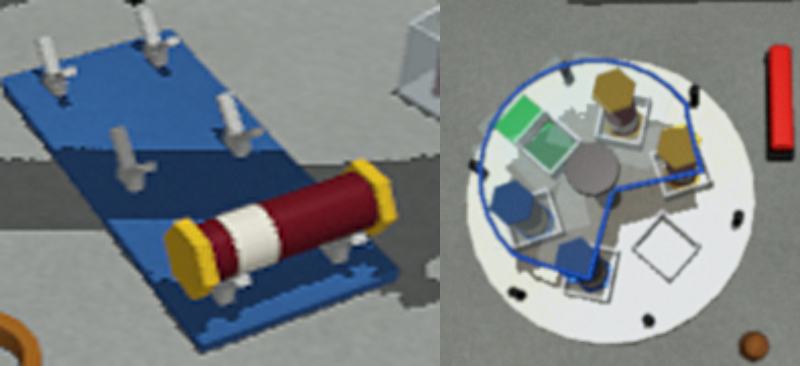

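```bash
python3 - <<'E'
from h import *
pk=pol(168,-101.5)
plan([((560,-250,260),30,75),W([*pk,150],75,38,120),W([*pk,74],75,38,70)],step=58)
E
```

```text
t 17.2 now [ 630.2 -407.6  227.3] [ -8.  111.2  -0.4]
[[-1.62,-2.44,0.03,-0.005,0.102,-0.112],[-3.25,-4.87,0.06,-0.01,0.203,-0.225],[-4.87,-7.31,0.09,-0.015,0.305,-0.337],[-6.5,-9.74,0.12,-0.02,0.407,-0.449],[-8.12,-12.18,0.15,-0.025,0.509,-0.562]]
[[0.06,-2.89,-0.46,-0.005,0.102,-0.112],[1.03,-5.53,0.58,0.068,0.199,-0.227],[2.0,-8.18,1.62,0.142,0.297,-0.342],[2.96,-10.82,2.65,0.216,0.394,-0.457],[3.93,-13.46,3.69,0.291,0.491,-0.571]]
[[1.34,-1.44,2.27,0.073,0.102,-0.111],[2.68,-2.87,4.53,0.147,0.204,-0.222],[0.71,-3.07,9.87,0.147,0.204,-0.222],[-1.25,-3.27,15.2,0.147,0.204,-0.222]]
```

>>> play_rows([
  [-1.6,-2.4,0,0,0.1,-0.11],
  [-3.2,-4.9,0,-0.01,0.2,-0.23],
  [-4.9,-7.3,0,-0.01,0.3,-0.34],
  [-6.5,-9.7,0,-0.02,0.41,-0.45],
  [-8.1,-12.2,0,-0.02,0.51,-0.56],
], hand=0)

```text
time: 17.82
ee_pos: [567.7, -273.8, 250.2]
tool_rot: [-2.996, -0.623, -0.22]
wrist_force: [0.7, -1.1, -0.1]
gripper_width: 0.495
```

>>> play_rows([
  [0,-2.9,-0.5,0,0.1,-0.11],
  [1,-5.5,0.6,0.07,0.2,-0.23],
  [2,-8.2,1.6,0.14,0.3,-0.34],
  [3,-10.8,2.7,0.22,0.39,-0.46],
  [3.9,-13.5,3.7,0.29,0.49,-0.57],
])

```text
time: 18.45
ee_pos: [554.5, -132.1, 225.1]
tool_rot: [-2.289, -1.28, -0.784]
wrist_force: [-0.3, 0.1, -0.7]
gripper_width: 0.503
```

```bash
python3 - <<'E'
from h import *
pk=pol(168,-101.5)
plan([W([*pk,130],75,38,130),W([*pk,76],75,38,70)],step=58)
E
```

```text
t 18.45 now [ 554.5 -132.1  225.1] [59.9 49.7  4.1]
[[0.68,-1.09,2.43,0.07,0.098,-0.117],[1.35,-2.17,4.87,0.14,0.195,-0.234],[0.14,-2.46,9.84,0.14,0.195,-0.234],[-1.07,-2.74,14.81,0.14,0.195,-0.234]]
```

>>> play_rows([
  [0.7,-1.1,2.4,0.07,0.1,-0.12],
  [1.3,-2.2,4.9,0.14,0.19,-0.23],
  [0.1,-2.5,9.8,0.14,0.19,-0.23],
  [-1.1,-2.7,14.8,0.14,0.19,-0.23],
  [-1.1,-2.7,14.8,0.14,0.19,-0.23],
])

```text
time: 19.08
ee_pos: [564.2, -35.6, 103.6]
tool_rot: [-1.929, -1.467, -0.922]
wrist_force: [0.2, -0.4, 0.2]
gripper_width: 0.499
```

```bash
python3 - <<'E'
from h import *
pk=pol(168,-101.5)
plan([W([*pk,76],75,38,0)],step=40)
t=snap("top");a=t["pixels"][:,:,::-1];cv2.imwrite("pics/c13.png",cv2.resize(a[130:270,210:350],(560,560),interpolation=cv2.INTER_CUBIC))
E
```

```text
t 19.07 now [564.2 -35.6 103.6] [75.  38.2  0.9]
[[0.1,0.21,3.3,-0.004,0.002,-0.006],[0.21,0.41,6.61,-0.009,0.004,-0.013]]
```

View pics/c13.png

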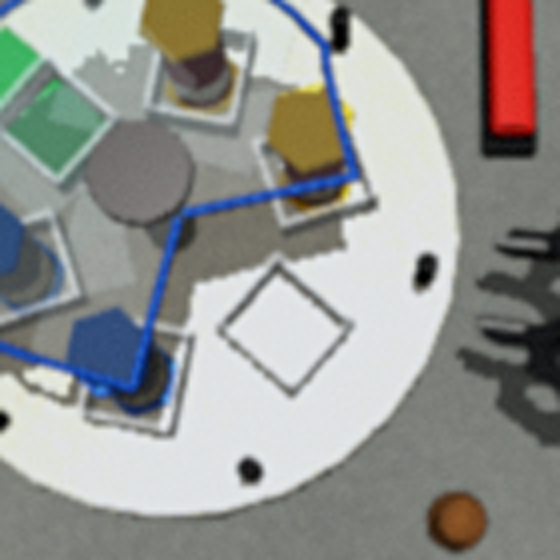

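>>> play_rows([
  [0.1,0.2,3.3,0,0,0],
  [0.2,0.3,6.6,0,0,0],
  [0.2,0.3,6.6,0,0,0],
])

```text
time: 19.5
ee_pos: [584.1, 12.5, 68.3]
tool_rot: [-1.931, -1.473, -0.93]
wrist_force: [-0.1, 0.6, 0.1]
gripper_width: 0.504
```

>>> play_rows([
  [0,0,0,0,0,0],
  [0,0,0,0,0,0],
  [0,0,0,0,0,0],
  [0,0,0,0,0,0],
], hand=1, grip_force=25)

```text
time: 20.0
ee_pos: [584.9, 8.4, 68.0]
tool_rot: [-1.939, -1.47, -0.932]
wrist_force: [-1.5, -4.1, 6.0]
gripper_width: 0.151
```

```bash
python3 - <<'E'
from h import *
o=arm.get_obs();print(o["gripper_width"],o["wrist_force"].round(1))
arc(-60,8,75,38)
E
```

```text
0.1508812674794218 [-1.5 -4.1  6. ]
peg r,ang 173.6 -100.0
t 20.0 now [584.9   8.4  68. ] [74.5 38.4  0.3]
[[-0.04,-2.28,-0.05,0.004,0.008,-0.009],[0.09,-4.54,0.13,0.004,0.008,-0.009],[0.41,-6.75,0.55,0.004,0.008,-0.009],[0.9,-8.87,1.18,0.004,0.008,-0.009],[1.56,-10.87,2.03,0.004,0.008,-0.009]]
[[0.83,-1.83,1.06,0.0,0.0,0.0],[1.79,-3.47,2.29,0.0,0.0,0.0],[2.88,-4.89,3.69,0.0,0.0,0.0]]
```

```bash
sed -i 's/(C0-np.array(\[2.5,-.5\]))/TOPC/' h.py; cat >> h.py <<'E'
TOPC=np.array([608.5,165.5]);C0=np.array([614.5,166.])
def arc(a0,deg,n,h,p):
    q,r=cur();z=r.as_matrix()[:,2];g=q-z*19;v=g[:2]-C0
    print("gp r,ang",np.hypot(*v).round(1),np.degrees(np.arctan2(v[1],v[0])).round(1))
    plan([W([*(g[:2]+pol(168,a0+deg*i/n)-pol(168,a0)),g[2]],h,p) for i in range(1,n+1)])
E
python3 - <<'E'
from h import *
arc(-101.5,-60,9,74.5,38)
E
```

```text
gp r,ang 175.2 -101.0
t 20.0 now [584.9   8.4  68. ] [74.5 38.4  0.3]
[[-0.01,-1.95,-0.01,-0.003,0.008,-0.004],[0.11,-3.89,0.15,-0.003,0.008,-0.004],[0.37,-5.8,0.49,-0.003,0.008,-0.004],[0.77,-7.64,1.0,-0.003,0.008,-0.004],[1.29,-9.4,1.68,-0.003,0.008,-0.004]]
[[0.65,-1.64,0.83,0.0,0.0,0.0],[1.41,-3.16,1.81,0.0,0.0,0.0],[2.28,-4.51,2.91,0.0,0.0,0.0],[3.23,-5.7,4.14,0.0,0.0,0.0]]
```

>>> play_rows([
  [0,-1.9,0,0,0,0],
  [0.1,-3.9,0.1,0,0,0],
  [0.4,-5.8,0.5,0,0,0],
  [0.8,-7.6,1,0,0,0],
  [1.3,-9.4,1.7,0,0,0],
])

```text
time: 20.62
ee_pos: [501.3, 54.4, 67.8]
tool_rot: [-1.942, -1.469, -0.934]
wrist_force: [3.5, -1.7, 4.3]
gripper_width: 0.152
```

>>> play_rows([
  [0.6,-1.6,0.8,0,0,0],
  [1.4,-3.2,1.8,0,0,0],
  [2.3,-4.5,2.9,0,0,0],
  [3.2,-5.7,4.1,0,0,0],
  [3.2,-5.7,4.1,0,0,0],
])

```text
time: 21.25
ee_pos: [458.3, 123.9, 67.8]
tool_rot: [-1.933, -1.472, -0.931]
wrist_force: [4.6, 0.8, 0.5]
gripper_width: 0.152
```

```bash
python3 - <<'E'
from h import *
print(arm.get_obs()["wrist_force"].round(1))
arc(-161.5,0,1,74.5,38)
t=state();s=snap("side");a=t["pixels"][:,:,::-1];b=s["pixels"][:,:,::-1]
cv2.imwrite("pics/c14.png",np.hstack([cv2.resize(a[100:270,170:350],(450,425),interpolation=cv2.INTER_CUBIC),cv2.resize(b[150:290,220:340],(350,425))]))
E
```

```text
[4.6 0.8 0.5]
gp r,ang 169.7 -160.6
t 21.25 now [458.3 123.9  67.8] [74.7 38.3  0.3]
[[0.01,0.01,-0.0,-0.007,0.006,-0.002]]
peg angs [(np.float64(-40.5), np.float64(169.8)), (np.float64(76.7), np.float64(178.8)), (np.float64(-100.8), np.float64(165.9)), (np.float64(137.7), np.float64(166.1)), (np.float64(-161.0), np.float64(163.6))] phase mod60 18.42 => bins at [-131.6  -71.6  -11.6   48.4  108.4  168.4]
yellow 277 [641.4  74.6 182. ] r 95.3 ang -73.6
yellow 400 [543.6  89.5 182. ] r 104.3 ang -132.8
green 243 [767.5 137.   32. ] r 155.7 ang -10.7
green 311 [715.2 148.1  32. ] r 102.3 ang -10.1
```

View pics/c14.png

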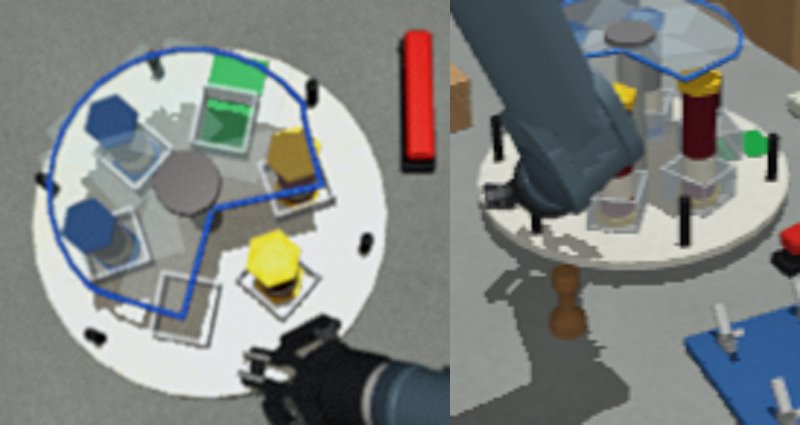

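>>> play_rows([
  [0,0,0,0,0,0],
  [0,0,0,0,0,0],
  [0,0,-3,0,0,0],
  [0,0,-7,0,0,0],
  [0,0,-11,0,0,0],
], hand=0)

```text
time: 21.98
ee_pos: [433.2, 38.5, 135.4]
tool_rot: [-1.934, -1.47, -0.925]
wrist_force: [0.4, -0.6, -1.7]
gripper_width: 0.503
```

```bash
python3 - <<'E'
from h import *
g=[547,90,123]
plan([W(g,75,22,115),W(g,75,22,-6)],step=50)
E
```

```text
t 21.98 now [433.2  38.5 135.4] [74.7 38.4  0.6]
[[0.67,4.82,-1.13,-0.001,0.143,-0.006],[1.35,9.63,-2.26,-0.001,0.286,-0.011],[2.48,9.63,1.61,-0.001,0.286,-0.011],[3.62,9.63,5.47,-0.001,0.286,-0.011],[4.76,9.63,9.34,-0.001,0.286,-0.011]]
```

>>> play_rows([
  [0.7,3.2,-1.2,0,0.1,0],
  [1,6.4,-1.8,0,0.19,0],
  [1.3,9.6,-2.3,0,0.29,0],
  [1.3,9.6,-2.3,0,0.29,0],
], hand=-1)

```text
time: 22.48
ee_pos: [525.7, 2.1, 156.9]
tool_rot: [-1.717, -1.297, -1.153]
wrist_force: [-1.3, 0.8, -0.2]
gripper_width: 0.999
```

```bash
python3 - <<'E'
from h import *
g=[547,90,123]
plan([W(g,75,22,-6)],step=42)
E
```

```text
t 22.48 now [525.7   2.1 156.9] [74.5 21.8  0.6]
[[0.07,-0.09,4.05,0.001,-0.001,-0.004],[0.13,-0.17,8.1,0.002,-0.003,-0.008],[0.2,-0.26,12.15,0.003,-0.004,-0.013]]
```

>>> play_rows([
  [0.1,-0.1,4,0,0,0],
  [0.1,-0.2,8.1,0,0,0],
  [0.2,-0.2,12.1,0,0,0],
  [0.2,-0.2,12.1,0,0,0],
])

```text
time: 22.98
ee_pos: [549.0, 119.0, 115.9]
tool_rot: [-1.706, -1.303, -1.147]
wrist_force: [-0.5, 0.1, 0.7]
gripper_width: 1.001
```

```bash
python3 - <<'E'
from h import *
plan([W([547,90,123],75,22,-6)])
t=snap("top","t5");a=t["pixels"][:,:,::-1];cv2.imwrite("pics/c15.png",cv2.resize(a[150:270,210:345],(450,400)))
E
```

```text
t 22.98 now [549.  119.  115.9] [75.2 21.6  0.7]
[[-0.4,0.56,-0.42,-0.008,-0.006,-0.01]]
```

View pics/c15.png

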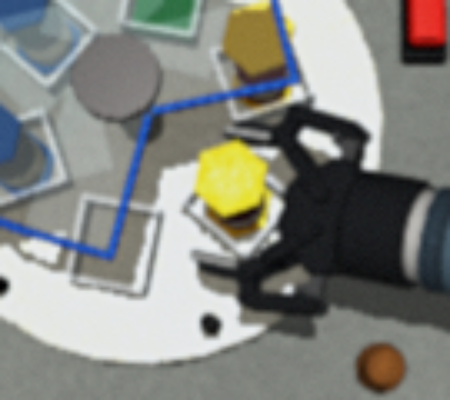

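>>> play_rows([
  [-0.2,0.4,-0.4,0,0,0],
  [-0.2,0.4,-0.4,0,0,0],
  [-0.2,0.4,-0.4,0,0,0],
  [-0.2,0.4,-0.4,0,0,0],
  [-0.2,0.4,-0.4,0,0,0],
], hand=1, grip_force=60)

```text
time: 23.65
ee_pos: [555.9, 107.2, 115.7]
tool_rot: [-1.716, -1.301, -1.155]
wrist_force: [-0.7, -3.4, 1.9]
gripper_width: 0.452
```

>>> play_rows([
  [0,0,0,0,0,0],
  [1.3,0,-0.5,0,0,0],
  [2.6,0,-1,0,0,0],
  [3.9,0,-1.6,0,0,0],
  [5.3,0,-2.1,0,0,0],
])

```text
time: 24.28
ee_pos: [555.6, 108.4, 173.6]
tool_rot: [-1.714, -1.302, -1.153]
wrist_force: [-0.6, 0.0, -2.3]
gripper_width: 0.45
```

```bash
python3 - <<'E'
from h import *
o=arm.get_obs();print(o["gripper_width"]*85,o["wrist_force"].round(1));p,r=cur();print(p.round(1),hp(r))
s=snap("side");b=s["pixels"][:,:,::-1];cv2.imwrite("pics/c16.png",cv2.resize(b[130:250,230:350],(480,480)))
E
```

```text
38.2349324829041 [-0.6  0.  -2.3]
[555.6 108.4 173.6] [74.7 21.8  0.4]
```

View pics/c16.png

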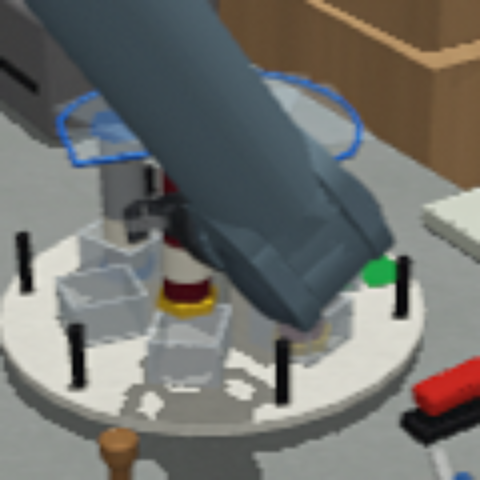

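>>> play_rows([
  [-0.6,0,-3.8,0,0,0],
  [-1.6,0,-7.8,0,0,0],
  [-2.6,0,-11.8,0,0,0],
  [-3.6,0,-15.6,0,0,0],
  [-3.6,0,-18,-0.1,-0.09,0.06],
])

```text
time: 24.95
ee_pos: [508.7, -69.7, 203.6]
tool_rot: [-1.893, -1.247, -1.134]
wrist_force: [-0.2, -0.5, -1.9]
gripper_width: 0.45
```

```bash
cat >> h.py <<'E'
def rack(t=None):
    t=t or snap("top")
    m=rng(t,(100,150,40),(125,255,255)).astype(np.uint8)
    big=max([q for q in cv2.findContours(m,0,2)[0] if q[:,0,0].min()>330],key=cv2.contourArea)
    print("rack rect z12",cv2.minAreaRect(plane(t,big.reshape(-1,2),12)[:,:2].astype(np.float32)))
    hull=np.zeros(m.shape,np.uint8);cv2.fillPoly(hull,[cv2.convexHull(big)],1);hull=cv2.dilate(hull,np.ones((9,9)))
    for q in comps((hull>0)&(m==0)&rng(t,(0,0,70),(180,80,255)),30,130)[0]: print("saddle",q[0],q[1],plane(t,[q[0]],40)[0].round(1))
E
python3 - <<'E'
from h import *
rack()
print(arm.get_obs()["gripper_width"])
plan([((550,-190,260),-8,112)],step=55)
E
```

```text
rack rect z12 ((1082.3941650390625, -392.55963134765625), (189.8084716796875, 264.5957946777344), 2.247356653213501)
saddle [398.9  16.2] 123 [1100. -246.   40.]
0.45029799073840776
t 25.0 now [507.6 -71.1 207.3] [67.4 27.4  1.2]
[[0.05,0.76,-0.98,-0.047,-0.112,0.121],[0.1,1.52,-1.96,-0.093,-0.224,0.242],[0.15,2.28,-2.95,-0.14,-0.335,0.362],[0.19,3.05,-3.93,-0.186,-0.447,0.483],[0.24,3.81,-4.91,-0.233,-0.559,0.604]]
[[0.07,0.95,-0.8,-0.047,-0.112,0.121],[0.13,1.89,-1.61,-0.093,-0.224,0.242],[0.2,2.84,-2.41,-0.14,-0.335,0.362],[0.26,3.78,-3.22,-0.186,-0.447,0.483],[0.33,4.73,-4.02,-0.233,-0.559,0.604]]
[[0.26,1.02,-0.66,-0.047,-0.112,0.121]]
```

>>> play_rows([
  [0,0.8,-1,-0.05,-0.11,0.12],
  [0.1,1.5,-2,-0.09,-0.22,0.24],
  [0.1,2.3,-2.9,-0.14,-0.34,0.36],
  [0.2,3,-3.9,-0.19,-0.45,0.48],
  [0.2,3.8,-4.9,-0.23,-0.56,0.6],
])

```text
time: 25.62
ee_pos: [527.3, -118.8, 229.8]
tool_rot: [-2.626, -0.722, -0.45]
wrist_force: [0.8, -0.1, -1.3]
gripper_width: 0.449
```

>>> play_rows([
  [0.1,1,-0.8,-0.05,-0.11,0.12],
  [0.1,1.9,-1.6,-0.09,-0.22,0.24],
  [0.2,2.8,-2.4,-0.14,-0.34,0.36],
  [0.3,3.8,-3.2,-0.19,-0.45,0.48],
  [0.3,4.7,-4,-0.23,-0.56,0.6],
])

```text
time: 26.25
ee_pos: [548.0, -171.7, 253.4]
tool_rot: [-3.023, 0.012, 0.411]
wrist_force: [-0.5, -0.0, -1.8]
gripper_width: 0.452
```

```bash
sed -i 's/if q\[:,0,0\].min()>330\]/if q[:,0,0].min()>330 and q[:,0,1].min()>140 and q[:,0,0].max()<500]/' h.py
python3 - <<'E'
from h import *
t=snap("top","t17");s=snap("side","s17");rack(t)
plan([W([*crad(1),130],-8,112)],step=55)
E
```

```text
rack rect z12 ((576.0543823242188, -165.45980834960938), (95.21929931640625, 157.2181854248047), 82.354248046875)
saddle [374.4 180. ] 58 [ 624.4 -151.8   40. ]
saddle [396.3 215.2] 63 [ 531.4 -205.4   40. ]
saddle [373.  214.8] 72 [ 533.2 -144.9   40. ]
saddle [355.5 223.4] 61 [511.5 -99.   40. ]
t 26.35 now [ 550.  -170.4  251.6] [ -0.8 105.4   5.3]
[[1.38,2.89,2.97,-0.012,-0.027,0.037],[2.76,5.78,5.94,-0.023,-0.055,0.074],[4.14,8.67,8.91,-0.035,-0.082,0.111],[5.52,11.56,11.88,-0.047,-0.11,0.148]]
```

View pics/s17.png

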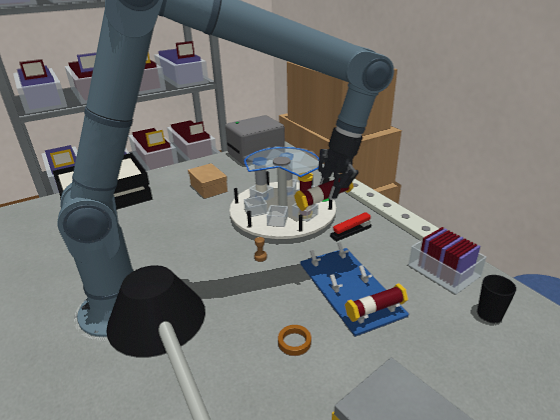

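View pics/t17.png

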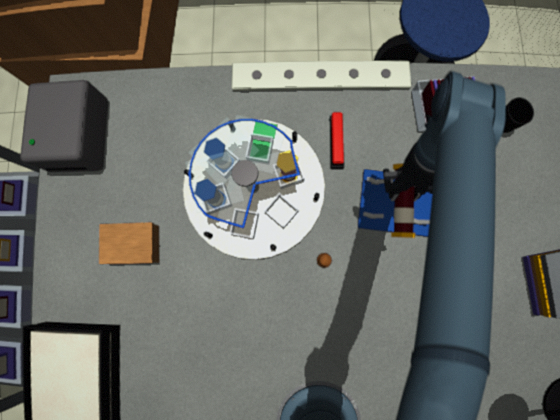

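>>> play_rows([
  [1.4,2.9,3,-0.01,-0.03,0.04],
  [2.8,5.8,5.9,-0.02,-0.06,0.07],
  [4.1,8.7,8.9,-0.03,-0.08,0.11],
  [5.5,11.6,11.9,-0.05,-0.11,0.15],
  [5.5,11.6,11.9,-0.05,-0.11,0.15],
])

```text
time: 26.98
ee_pos: [563.3, -278.1, 108.7]
tool_rot: [-3.048, 0.227, 0.605]
wrist_force: [-1.6, 0.4, -2.2]
gripper_width: 0.448
```

```bash
python3 - <<'E'
from h import *
plan([W([*crad(1),75],-8,112)],step=14)
s=snap("side");t=snap("top")
b=s["pixels"][:,:,::-1];a=t["pixels"][:,:,::-1];cv2.imwrite("pics/c18.png",np.hstack([cv2.resize(b[240:340,300:420],(440,366),interpolation=cv2.INTER_CUBIC),cv2.resize(a[160:250,355:455],(360,366))]))
E
```

```text
t 26.98 now [ 563.3 -278.1  108.7] [ -8.5 112.5  -0.2]
[[0.63,-0.13,1.13,-0.0,0.002,-0.002],[1.27,-0.27,2.25,-0.0,0.004,-0.004],[1.9,-0.4,3.38,-0.0,0.006,-0.007],[2.53,-0.53,4.51,-0.001,0.008,-0.009]]
```

View pics/c18.png

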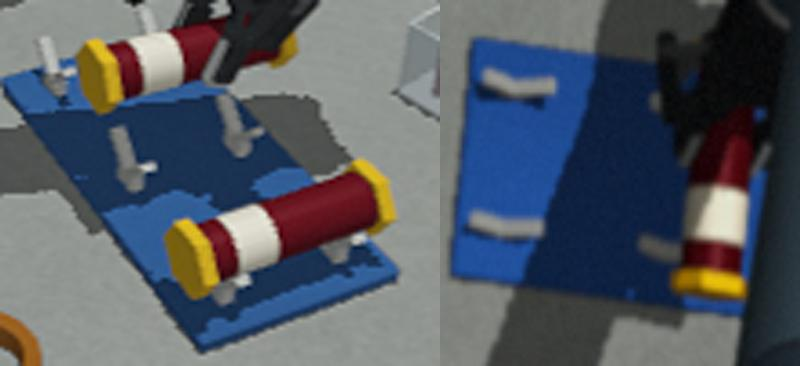

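>>> play_rows([
  [0.6,-0.1,1.1,0,0,0],
  [1.3,-0.3,2.2,0,0,0],
  [1.9,-0.4,3.4,0,0,0],
  [2.5,-0.5,4.5,0,0,0],
  [2.5,-0.5,4.5,0,0,0],
])

```text
time: 27.7
ee_pos: [573.3, -273.2, 60.4]
tool_rot: [-3.052, 0.224, 0.597]
wrist_force: [-0.1, 0.5, -2.1]
gripper_width: 0.447
```

```bash
python3 - <<'E'
from h import *
plan([W([*crad(1),60],-8,112)],step=5);print(arm.get_obs()["wrist_force"].round(1))
s=snap("side");t=snap("top")
b=s["pixels"][:,:,::-1];a=t["pixels"][:,:,::-1];cv2.imwrite("pics/c18.png",np.hstack([cv2.resize(b[240:340,300:420],(440,366),interpolation=cv2.INTER_CUBIC),cv2.resize(a[160:250,355:455],(360,366))]))
E
```

```text
t 27.7 now [ 573.3 -273.2   60.4] [ -8.3 112.1  -0.2]
[[0.1,0.03,0.44,0.0,0.001,-0.002],[0.2,0.05,0.89,0.001,0.001,-0.004],[0.3,0.08,1.33,0.001,0.002,-0.005],[0.4,0.11,1.78,0.002,0.002,-0.007]]
[-0.1  0.5 -2.1]
```

View pics/c18.png

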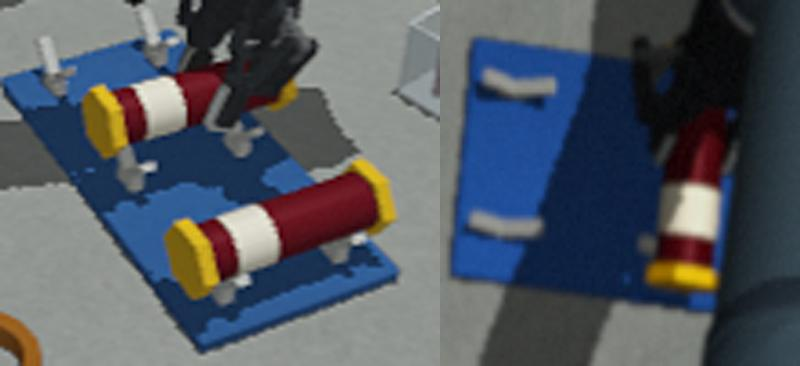

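>>> play_rows([
  [0.1,0,0.5,0,0,0],
  [0.2,0,1,0,0,0],
  [0.3,0.1,1.5,0,0,0],
  [0.4,0.1,1.9,0,0,0],
  [0.4,0.1,1.9,0,0,0],
])

```text
time: 28.42
ee_pos: [570.9, -274.5, 42.9]
tool_rot: [-3.054, 0.225, 0.592]
wrist_force: [0.5, -0.4, -0.9]
gripper_width: 0.449
```

```bash
python3 - <<'E'
from h import *
plan([W([*crad(1),55],-8,112)],step=5);print(arm.get_obs()["wrist_force"].round(1))
s=snap("side");t=snap("top")
b=s["pixels"][:,:,::-1];a=t["pixels"][:,:,::-1];cv2.imwrite("pics/c18.png",np.hstack([cv2.resize(b[240:340,300:420],(440,366),interpolation=cv2.INTER_CUBIC),cv2.resize(a[160:250,355:455],(360,366))]))
E
```

```text
t 28.43 now [ 570.9 -274.5   42.9] [ -8.4 111.9  -0.3]
[[0.07,-0.02,0.27,0.001,-0.001,-0.004],[0.14,-0.05,0.54,0.002,-0.001,-0.008]]
[ 0.5 -0.4 -0.9]
```

View pics/c18.png

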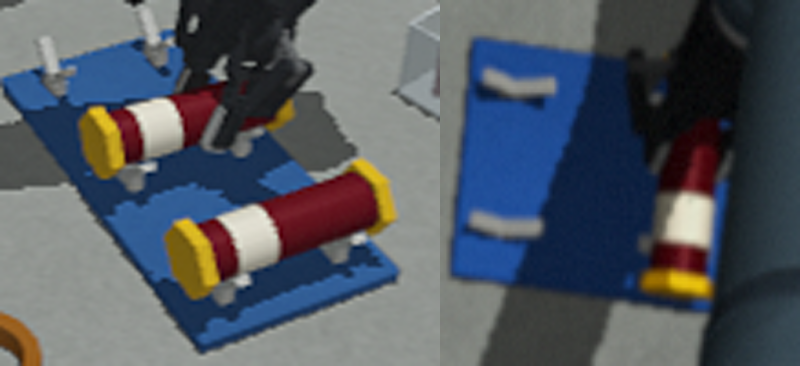

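>>> play_rows([
  [0.1,0,0.2,0,0,0],
  [0.1,0,0.4,0,0,0],
  [0.1,0,0.4,0,0,0],
])

```text
time: 28.9
ee_pos: [571.5, -273.9, 41.2]
tool_rot: [-3.054, 0.224, 0.59]
wrist_force: [-1.9, 3.3, 6.2]
gripper_width: 0.45
```

>>> play_rows([
  [0,0,0,0,0,0],
  [0,0,0,0,0,0],
  [0,0,0,0,0,0],
], hand=-0.5)

```text
time: 29.28
ee_pos: [570.0, -274.9, 38.7]
tool_rot: [-3.054, 0.226, 0.593]
wrist_force: [-0.0, 0.4, 0.1]
gripper_width: 0.75
```

>>> play_rows([
  [0,0,-2,0,0,0],
  [0,0,-5,0,0,0],
  [0,0,-9,0,0,0],
  [0,0,-14,0,0,0],
  [0,0,-19,0,0,0],
])

```text
time: 29.9
ee_pos: [641.6, -284.2, 218.3]
tool_rot: [-3.055, 0.225, 0.59]
wrist_force: [1.3, -0.8, -0.2]
gripper_width: 0.753
```

```bash
python3 - <<'E'
from h import *
s=snap("side");t=state()
b=s["pixels"][:,:,::-1];a=t["pixels"][:,:,::-1];cv2.imwrite("pics/c19.png",np.hstack([cv2.resize(b[240:340,300:420],(440,366),interpolation=cv2.INTER_CUBIC),cv2.resize(a[90:270,170:350],(360,366))]))
pk=pol(168,-101.6)
plan([((565,-190,250),30,75),W([*pk,130],75,38,130),W([*pk,76],75,38,70)],step=58)
E
```

```text
peg angs [(np.float64(-40.3), np.float64(168.9)), (np.float64(77.0), np.float64(178.8)), (np.float64(-100.6), np.float64(166.0)), (np.float64(138.2), np.float64(166.6)), (np.float64(-161.3), np.float64(164.9))] phase mod60 18.6 => bins at [-131.4  -71.4  -11.4   48.6  108.6  168.6]
yellow 277 [641.8  74.8 182. ] r 95.2 ang -73.3
green 244 [767.5 137.5  32. ] r 155.6 ang -10.6
green 309 [715.5 148.6  32. ] r 102.4 ang -9.8
t 30.0 now [ 646.3 -285.4  224.2] [ -8.3 111.   -0.5]
[[-1.62,-1.37,0.15,-0.005,0.101,-0.113],[-3.25,-2.75,0.3,-0.009,0.203,-0.226],[-4.87,-4.12,0.45,-0.014,0.304,-0.339],[-6.49,-5.5,0.6,-0.018,0.405,-0.452],[-8.12,-6.87,0.75,-0.023,0.506,-0.566]]
[[-0.53,-2.01,-0.46,-0.005,0.101,-0.113],[-0.07,-3.66,0.53,0.069,0.199,-0.228],[0.39,-5.32,1.52,0.143,0.296,-0.343],[0.85,-6.97,2.52,0.217,0.393,-0.458],[1.31,-8.62,3.51,0.292,0.491,-0.572]]
[[0.56,-0.94,1.66,0.073,0.102,-0.111],[1.11,-1.87,3.31,0.147,0.204,-0.222],[-0.06,-2.22,8.29,0.147,0.204,-0.222],[-1.24,-2.56,13.27,0.147,0.204,-0.222]]
```

View pics/c19.png

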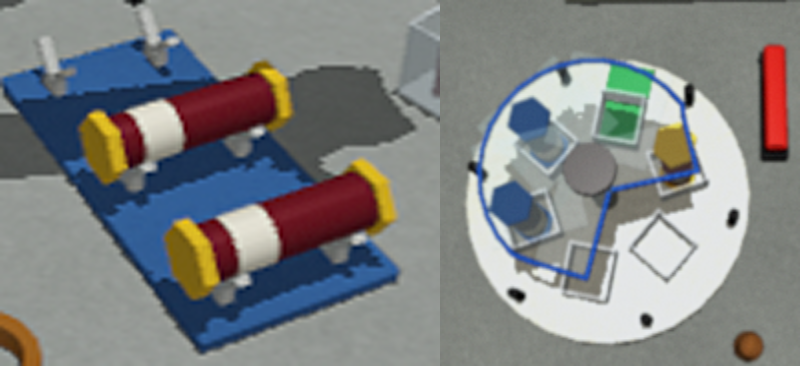

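Both tubes rest well in cradles 0 and 1. Next peg.

>>> play_rows([
  [-1.6,-1.4,0.1,0,0.1,-0.11],
  [-3.2,-2.8,0.3,-0.01,0.2,-0.23],
  [-4.9,-4.1,0.4,-0.01,0.3,-0.34],
  [-6.5,-5.5,0.6,-0.02,0.41,-0.45],
  [-8.1,-6.9,0.7,-0.02,0.51,-0.57],
], hand=0)

```text
time: 30.62
ee_pos: [573.5, -203.5, 240.2]
tool_rot: [-2.997, -0.635, -0.222]
wrist_force: [-0.5, -0.8, 0.6]
gripper_width: 0.503
```

>>> play_rows([
  [-0.5,-2,-0.5,0,0.1,-0.11],
  [-0.1,-3.7,0.5,0.07,0.2,-0.23],
  [0.4,-5.3,1.5,0.14,0.3,-0.34],
  [0.9,-7,2.5,0.22,0.39,-0.46],
  [1.3,-8.6,3.5,0.29,0.49,-0.57],
])

```text
time: 31.25
ee_pos: [555.5, -117.4, 210.8]
tool_rot: [-2.286, -1.291, -0.783]
wrist_force: [0.7, 0.7, 0.4]
gripper_width: 0.502
```

```bash
python3 - <<'E'
from h import *
pk=pol(168,-101.6)
plan([W([*pk,130],75,38,130),W([*pk,76],75,38,65)],step=58)
E
```

```text
t 31.25 now [ 555.5 -117.4  210.8] [60.3 49.9  3.9]
[[0.76,-0.69,1.52,0.069,0.099,-0.113],[1.52,-1.39,3.04,0.137,0.198,-0.227],[0.36,-1.71,8.26,0.137,0.198,-0.227],[-0.79,-2.04,13.47,0.137,0.198,-0.227]]
```

>>> play_rows([
  [0.8,-0.7,1.5,0.07,0.1,-0.11],
  [1.5,-1.4,3,0.14,0.2,-0.23],
  [0.4,-1.7,8.2,0.14,0.2,-0.23],
  [-0.8,-2,13.4,0.14,0.2,-0.23],
  [-0.8,-2,13.4,0.14,0.2,-0.23],
])

```text
time: 31.88
ee_pos: [568.1, -30.6, 100.9]
tool_rot: [-1.918, -1.472, -0.928]
wrist_force: [-0.1, 0.5, 0.7]
gripper_width: 0.499
```

```bash
python3 - <<'E'
from h import *
pk=pol(168,-101.6)
plan([W([*pk,76],75,38,0)],step=40)
t=snap("top");a=t["pixels"][:,:,::-1];cv2.imwrite("pics/c20.png",cv2.resize(a[130:270,210:350],(560,560),interpolation=cv2.INTER_CUBIC))
E
```

```text
t 31.88 now [568.1 -30.6 100.9] [75.3 37.8  0.6]
[[0.07,0.23,3.06,-0.006,-0.001,-0.003],[0.13,0.46,6.12,-0.011,-0.003,-0.005]]
```

View pics/c20.png

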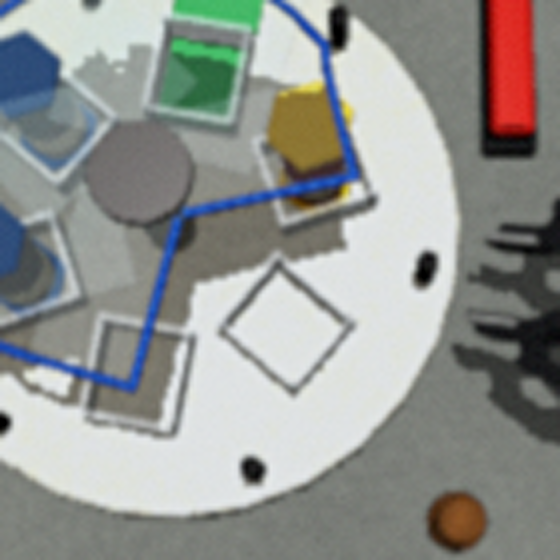

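>>> play_rows([
  [0.1,0.2,3.1,0,0,0],
  [0.1,0.2,6.2,0,0,0],
  [0.1,0.2,6.2,0,0,0],
])

```text
time: 32.3
ee_pos: [586.1, 13.9, 67.7]
tool_rot: [-1.922, -1.477, -0.936]
wrist_force: [0.2, -0.5, -1.0]
gripper_width: 0.497
```

>>> play_rows([
  [0,0,0,0,0,0],
  [0,0,0,0,0,0],
  [0,0,0,0,0,0],
  [0,0,0,0,0,0],
], hand=1, grip_force=25)

```text
time: 32.8
ee_pos: [586.9, 10.1, 67.3]
tool_rot: [-1.928, -1.475, -0.938]
wrist_force: [-1.1, -4.4, 5.9]
gripper_width: 0.153
```

```bash
python3 - <<'E'
from h import *
o=arm.get_obs();print(o["gripper_width"],o["wrist_force"].round(1))
arc(-101.5,-60,9,75,38)
E
```

```text
0.15337244506573972 [-1.1 -4.4  5.9]
gp r,ang 173.2 -100.5
t 32.8 now [586.9  10.1  67.3] [74.8 38.1  0. ]
[[-0.01,-1.96,-0.01,0.002,0.001,-0.002],[0.13,-3.9,0.16,0.002,0.001,-0.002],[0.4,-5.8,0.51,0.002,0.001,-0.002],[0.8,-7.64,1.03,0.002,0.001,-0.002],[1.34,-9.39,1.71,0.002,0.001,-0.002]]
[[0.66,-1.64,0.84,0.0,0.0,0.0],[1.43,-3.14,1.83,0.0,0.0,0.0],[2.3,-4.48,2.95,0.0,0.0,0.0],[3.26,-5.65,4.18,0.0,0.0,0.0]]
```

>>> play_rows([
  [0,-1.9,0,0,0,0],
  [0.1,-3.9,0.1,0,0,0],
  [0.4,-5.8,0.5,0,0,0],
  [0.8,-7.6,1,0,0,0],
  [1.3,-9.4,1.7,0,0,0],
])

```text
time: 33.42
ee_pos: [502.9, 55.2, 67.2]
tool_rot: [-1.932, -1.473, -0.941]
wrist_force: [2.4, -2.2, 4.3]
gripper_width: 0.155
```

>>> play_rows([
  [0.6,-1.6,0.8,0,0,0],
  [1.4,-3.2,1.8,0,0,0],
  [2.3,-4.5,2.9,0,0,0],
  [3.2,-5.7,4.1,0,0,0],
  [3.2,-5.7,4.1,0,0,0],
])

```text
time: 34.05
ee_pos: [459.1, 124.9, 67.1]
tool_rot: [-1.922, -1.477, -0.937]
wrist_force: [3.0, 0.6, 1.5]
gripper_width: 0.152
```

```bash
python3 - <<'E'
from h import *
print(arm.get_obs()["wrist_force"].round(1),arm.get_obs()["gripper_width"])
t=state();a=t["pixels"][:,:,::-1];cv2.imwrite("pics/c21.png",cv2.resize(a[100:270,170:350],(450,425),interpolation=cv2.INTER_CUBIC))
E
```

```text
[3.  0.6 1.5] 0.15155992105029428
peg angs [(np.float64(-40.1), np.float64(169.3)), (np.float64(77.0), np.float64(178.5)), (np.float64(-100.5), np.float64(166.2)), (np.float64(138.2), np.float64(166.6)), (np.float64(-160.8), np.float64(163.3))] phase mod60 18.76 => bins at [-131.2  -71.2  -11.2   48.8  108.8  168.8]
yellow 405 [544.3  89.  182. ] r 104.2 ang -132.4
green 335 [663.5  15.1  32. ] r 158.7 ang -72.0
green 177 [656.6  77.1  32. ] r 98.4 ang -64.7
green 96 [630.1  66.   32. ] r 101.3 ang -81.2
```

View pics/c21.png

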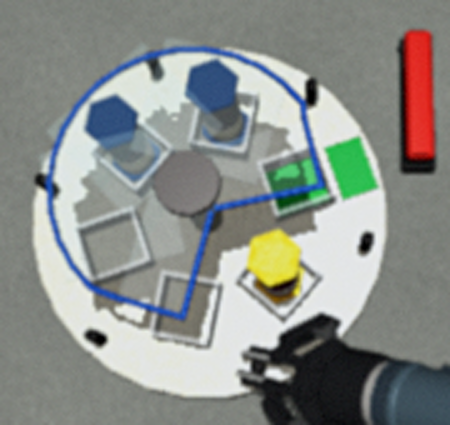

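>>> play_rows([
  [0,0,0,0,0,0],
  [0,0,0,0,0,0],
  [0,0,-3,0,0,0],
  [0,0,-7,0,0,0],
  [0,0,-11,0,0,0],
], hand=0)

```text
time: 34.72
ee_pos: [435.0, 38.6, 134.2]
tool_rot: [-1.924, -1.474, -0.933]
wrist_force: [1.3, 0.2, -0.1]
gripper_width: 0.504
```

>>> play_rows([
  [0.7,3.2,-1.2,0,0.1,0],
  [1,6.4,-1.8,0,0.19,0],
  [1.3,9.6,-2.3,0,0.28,0],
  [1.3,9.6,-2.3,0,0.28,0],
], hand=-1)

```text
time: 35.22
ee_pos: [527.7, 2.6, 156.4]
tool_rot: [-1.714, -1.308, -1.152]
wrist_force: [0.2, 0.1, 0.3]
gripper_width: 1.001
```

```bash
python3 - <<'E'
from h import *
plan([W([548,90,123],75,22,-4)],step=42)
E
```

```text
t 35.23 now [527.7   2.6 156.4] [74.9 22.   0.3]
[[0.09,-0.1,3.96,0.0,-0.0,-0.002],[0.17,-0.2,7.91,0.0,-0.0,-0.004],[0.26,-0.31,11.87,0.0,-0.001,-0.005]]
```

>>> play_rows([
  [0.1,-0.1,4,0,0,0],
  [0.2,0,7.9,0,0,0],
  [0.2,0,11.8,0,0,0],
  [0.2,0,11.8,0,0,0],
])

```text
time: 35.72
ee_pos: [551.4, 116.3, 115.8]
tool_rot: [-1.703, -1.313, -1.145]
wrist_force: [-0.9, 0.1, 0.4]
gripper_width: 1.002
```

```bash
python3 - <<'E'
from h import *
plan([W([548,90,123],75,22,-4)])
t=snap("top","t5");a=t["pixels"][:,:,::-1];cv2.imwrite("pics/c22.png",cv2.resize(a[150:270,210:345],(450,400)))
E
```

```text
t 35.73 now [551.4 116.3 115.8] [75.5 21.8  0.4]
[[-0.31,0.35,-0.41,-0.011,-0.003,-0.003]]
```

View pics/c22.png

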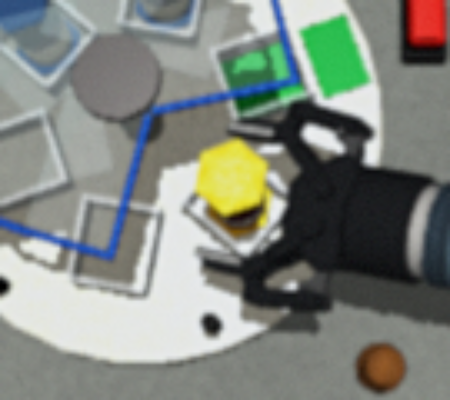

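>>> play_rows([
  [0,0.3,0,0,0,0],
  [0,0.3,0,0,0,0],
  [0,0.3,0,0,0,0],
  [0,0.3,0,0,0,0],
  [0,0.3,0,0,0,0],
], hand=1, grip_force=60)

```text
time: 36.4
ee_pos: [558.2, 109.6, 116.0]
tool_rot: [-1.712, -1.311, -1.152]
wrist_force: [-0.6, -1.8, 2.5]
gripper_width: 0.455
```

>>> play_rows([
  [0,0,0,0,0,0],
  [1.3,0,-0.5,0,0,0],
  [2.6,0,-1,0,0,0],
  [3.9,0,-1.6,0,0,0],
  [5.3,0,-2.1,0,0,0],
])

```text
time: 37.02
ee_pos: [557.9, 110.7, 173.8]
tool_rot: [-1.711, -1.312, -1.151]
wrist_force: [0.4, -0.7, -1.8]
gripper_width: 0.45
```

```bash
python3 - <<'E'
from h import *
o=arm.get_obs();print(o["gripper_width"]*85,o["wrist_force"].round(1));p,r=cur();print(p.round(1),hp(r))
s=snap("side");b=s["pixels"][:,:,::-1];cv2.imwrite("pics/c23.png",cv2.resize(b[130:250,230:350],(480,480)))
E
```

```text
38.255495902412456 [ 0.4 -0.7 -1.8]
[557.9 110.7 173.8] [75.1 22.   0.2]
```

View pics/c23.png

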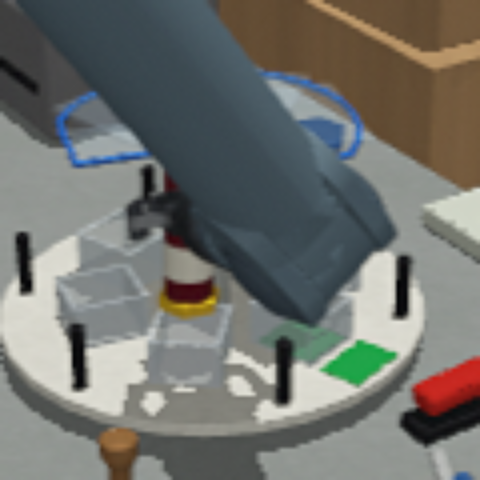

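>>> play_rows([
  [-0.6,0,-3.8,0,0,0],
  [-1.6,0,-7.8,0,0,0],
  [-2.6,0,-11.8,0,0,0],
  [-3.6,0,-15.6,0,0,0],
  [-3.6,0,-18,-0.1,-0.09,0.06],
])

```text
time: 37.7
ee_pos: [512.1, -67.8, 204.6]
tool_rot: [-1.89, -1.257, -1.133]
wrist_force: [0.5, 0.5, -1.8]
gripper_width: 0.451
```

```bash
python3 - <<'E'
from h import *
t=snap("top");s=snap("side")
b=s["pixels"][:,:,::-1];a=t["pixels"][:,:,::-1];cv2.imwrite("pics/c24.png",np.hstack([cv2.resize(b[230:340,290:420],(432,366),interpolation=cv2.INTER_CUBIC),cv2.resize(a[150:250,345:485],(360,366))]))
print(arm.get_obs()["gripper_width"])
plan([((555,-130,250),-8,112)],step=55)
E
```

```text
0.4482187158074779
t 37.8 now [511.4 -66.7 208.2] [68.1 27.4  0.8]
[[0.17,0.58,-0.52,-0.046,-0.112,0.122],[0.33,1.15,-1.04,-0.093,-0.223,0.244],[0.5,1.73,-1.56,-0.139,-0.335,0.366],[0.67,2.31,-2.08,-0.186,-0.447,0.489],[0.83,2.89,-2.61,-0.232,-0.559,0.611]]
[[0.24,0.57,-0.5,-0.046,-0.112,0.122],[0.47,1.14,-1.0,-0.093,-0.223,0.244],[0.71,1.72,-1.5,-0.139,-0.335,0.366],[0.95,2.29,-2.0,-0.186,-0.447,0.489],[1.19,2.86,-2.5,-0.232,-0.559,0.611]]
[[0.29,0.53,-0.52,-0.046,-0.112,0.122]]
```

View pics/c24.png

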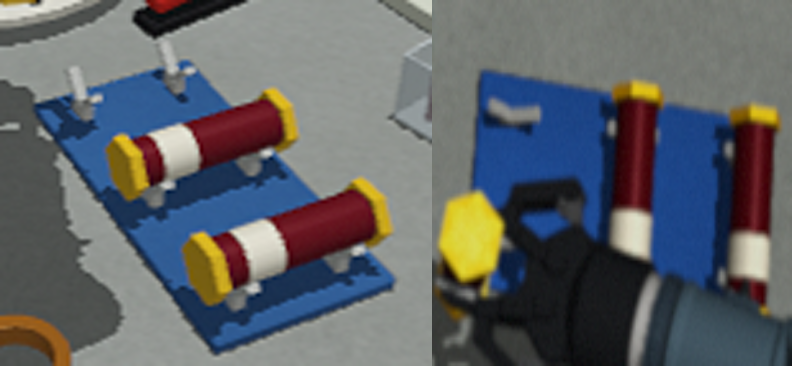

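>>> play_rows([
  [0.2,0.6,-0.5,-0.05,-0.11,0.12],
  [0.3,1.2,-1,-0.09,-0.22,0.24],
  [0.5,1.7,-1.6,-0.14,-0.34,0.37],
  [0.7,2.3,-2.1,-0.19,-0.45,0.49],
  [0.8,2.9,-2.6,-0.23,-0.56,0.61],
])

```text
time: 38.42
ee_pos: [530.8, -90.4, 225.4]
tool_rot: [-2.626, -0.722, -0.444]
wrist_force: [0.0, -0.3, -2.7]
gripper_width: 0.45
```

>>> play_rows([
  [0.2,0.6,-0.5,-0.05,-0.11,0.12],
  [0.5,1.1,-1,-0.09,-0.22,0.24],
  [0.7,1.7,-1.5,-0.14,-0.34,0.37],
  [1,2.3,-2,-0.19,-0.45,0.49],
  [1.2,2.9,-2.5,-0.23,-0.56,0.61],
])

```text
time: 39.05
ee_pos: [552.1, -118.6, 244.3]
tool_rot: [-3.021, 0.025, 0.42]
wrist_force: [-0.6, 0.3, -3.0]
gripper_width: 0.452
```

```bash
python3 - <<'E'
from h import *
plan([W([*crad(2,16.5),120],-8,112)],step=40)
E
```

```text
t 39.05 now [ 552.1 -118.6  244.3] [ -1.7 106.    5. ]
[[1.82,1.15,3.08,-0.012,-0.025,0.033],[3.65,2.29,6.16,-0.024,-0.051,0.067],[5.47,3.44,9.24,-0.036,-0.076,0.1],[7.29,4.58,12.32,-0.047,-0.101,0.133]]
```

>>> play_rows([
  [1.8,1.1,3.1,-0.01,-0.03,0.03],
  [3.6,2.3,6.2,-0.02,-0.05,0.07],
  [5.5,3.4,9.2,-0.04,-0.08,0.1],
  [7.3,4.6,12.3,-0.05,-0.1,0.13],
  [7.3,4.6,12.3,-0.05,-0.1,0.13],
])

```text
time: 39.67
ee_pos: [585.3, -153.7, 97.6]
tool_rot: [-3.048, 0.206, 0.599]
wrist_force: [-0.5, 1.1, -2.4]
gripper_width: 0.451
```

```bash
python3 - <<'E'
from h import *
plan([W([*crad(2,16.5),76],-8,112)],step=13);print(arm.get_obs()["gripper_width"])
s=snap("side");t=snap("top")
b=s["pixels"][:,:,::-1];a=t["pixels"][:,:,::-1];cv2.imwrite("pics/c25.png",np.hstack([cv2.resize(b[230:340,290:420],(432,366),interpolation=cv2.INTER_CUBIC),cv2.resize(a[150:250,345:485],(360,366))]))
E
```

```text
t 39.67 now [ 585.3 -153.7   97.6] [-7.800e+00  1.122e+02  1.000e-01]
[[0.42,-0.02,0.89,-0.0,0.001,0.001],[0.84,-0.04,1.77,-0.0,0.002,0.002],[1.26,-0.06,2.66,-0.0,0.003,0.004],[1.68,-0.08,3.55,-0.0,0.004,0.005]]
0.45078009815076475
```

View pics/c25.png

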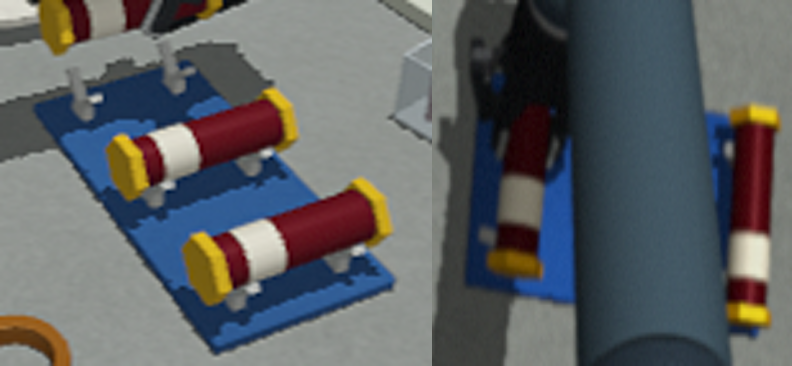

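>>> play_rows([
  [0.4,0,0.9,0,0,0],
  [0.8,0,1.8,0,0,0],
  [1.3,-0.1,2.7,0,0,0],
  [1.7,-0.1,3.5,0,0,0],
  [1.7,-0.1,3.5,0,0,0],
])

```text
time: 40.4
ee_pos: [590.4, -155.5, 62.4]
tool_rot: [-3.053, 0.21, 0.587]
wrist_force: [0.3, -0.3, -2.4]
gripper_width: 0.45
```

```bash
python3 - <<'E'
from h import *
plan([W([*crad(2,16.5),57],-8,112)],step=5);print(arm.get_obs()["wrist_force"].round(1))
s=snap("side");t=snap("top")
b=s["pixels"][:,:,::-1];a=t["pixels"][:,:,::-1];cv2.imwrite("pics/c26.png",np.hstack([cv2.resize(b[230:340,290:420],(432,366),interpolation=cv2.INTER_CUBIC),cv2.resize(a[150:250,345:485],(360,366))]))
E
```

```text
t 40.4 now [ 590.4 -155.5   62.4] [ -7.9 111.8  -0. ]
[[0.11,-0.04,0.45,0.0,-0.001,0.0],[0.22,-0.08,0.9,0.0,-0.002,0.001],[0.33,-0.12,1.36,0.001,-0.003,0.001],[0.44,-0.16,1.81,0.001,-0.003,0.001],[0.56,-0.19,2.26,0.001,-0.004,0.002]]
[ 0.3 -0.3 -2.4]
```

View pics/c26.png

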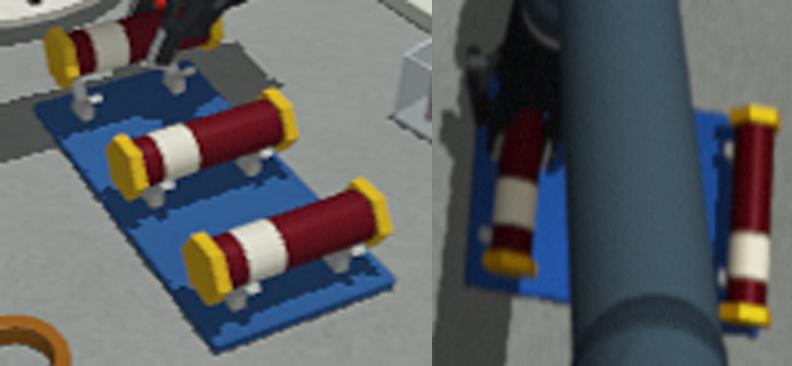

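>>> play_rows([
  [0.1,0,0.5,0,0,0],
  [0.2,-0.1,1,0,0,0],
  [0.3,-0.1,1.5,0,0,0],
  [0.5,-0.1,2.1,0,0,0],
  [0.5,-0.1,2.1,0,0,0],
])

```text
time: 41.12
ee_pos: [587.6, -154.2, 41.4]
tool_rot: [-3.053, 0.211, 0.586]
wrist_force: [0.8, 0.7, -2.4]
gripper_width: 0.45
```

```bash
python3 - <<'E'
from h import *
plan([W([*crad(2,16.5),57],-8,112)],step=5);print(arm.get_obs()["wrist_force"].round(1))
s=snap("side");t=snap("top")
b=s["pixels"][:,:,::-1];a=t["pixels"][:,:,::-1];cv2.imwrite("pics/c26.png",np.hstack([cv2.resize(b[230:340,290:420],(432,366),interpolation=cv2.INTER_CUBIC),cv2.resize(a[150:250,345:485],(360,366))]))
E
```

```text
t 41.12 now [ 587.6 -154.2   41.4] [ -7.9 111.7  -0. ]
[[0.05,-0.1,0.2,0.001,-0.005,0.002]]
[ 0.8  0.7 -2.4]
```

View pics/c26.png

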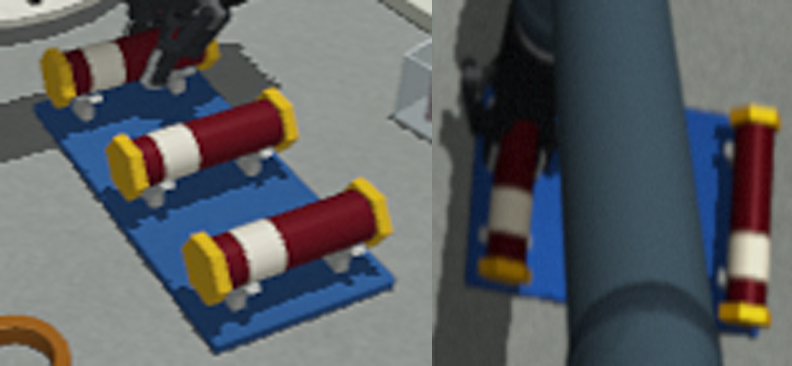

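>>> play_rows([
  [0,0,0.2,0,0,0],
  [0.1,-0.1,0.3,0,0,0],
  [0.1,-0.1,0.4,0,0,0],
  [0.1,-0.1,0.4,0,0,0],
])

```text
time: 41.72
ee_pos: [588.4, -152.9, 38.5]
tool_rot: [-3.054, 0.21, 0.582]
wrist_force: [-0.7, 0.9, -1.7]
gripper_width: 0.45
```

>>> play_rows([
  [0,0,0.2,0,0,0],
  [0,0,0.3,0,0,0],
  [0.1,0,0.4,0,0,0],
  [0.1,0,0.4,0,0,0],
])

```text
time: 42.22
ee_pos: [588.4, -152.7, 37.9]
tool_rot: [-3.054, 0.209, 0.583]
wrist_force: [-2.3, 0.2, 11.8]
gripper_width: 0.448
```

```bash
python3 - <<'E'
from h import *
p,r=cur();print(p.round(1),hp(r),arm.get_obs()["wrist_force"].round(1))
s=snap("side");b=s["pixels"][:,:,::-1];cv2.imwrite("pics/c27.png",cv2.resize(b[220:300,290:370],(480,480),interpolation=cv2.INTER_CUBIC))
E
```

```text
[ 588.4 -152.7   37.9] [ -7.8 111.6  -0. ] [-2.3  0.2 11.8]
```

View pics/c27.png

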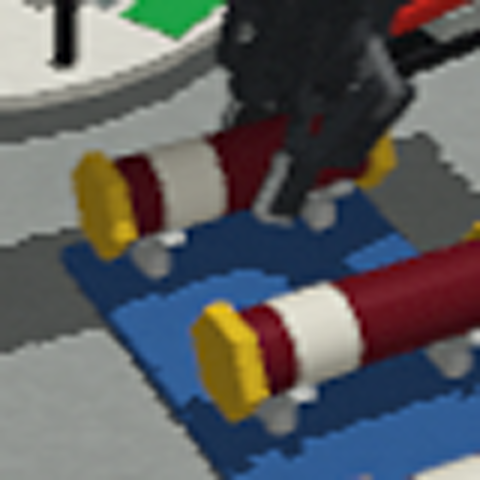

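Seated; release and retreat.

>>> play_rows([
  [0,0,-0.2,0,0,0],
  [0,0,-0.2,0,0,0],
  [0,0,-0.2,0,0,0],
], hand=-0.5)

```text
time: 42.65
ee_pos: [587.7, -153.6, 35.5]
tool_rot: [-3.054, 0.211, 0.585]
wrist_force: [-0.6, -0.6, 0.8]
gripper_width: 0.749
```

>>> play_rows([
  [0,0,-2,0,0,0],
  [0,0,-5,0,0,0],
  [0,0,-9,0,0,0],
  [0,0,-14,0,0,0],
  [0,0,-19,0,0,0],
])

```text
time: 43.28
ee_pos: [658.4, -163.0, 215.4]
tool_rot: [-3.055, 0.211, 0.581]
wrist_force: [1.1, -0.5, -0.9]
gripper_width: 0.748
```

```bash
python3 - <<'E'
from h import *
s=snap("side");t=state()
b=s["pixels"][:,:,::-1];a=t["pixels"][:,:,::-1];cv2.imwrite("pics/c28.png",np.hstack([cv2.resize(b[225:340,290:420],(414,366),interpolation=cv2.INTER_CUBIC),cv2.resize(a[90:270,170:350],(360,366))]))
pk=pol(168,-101.2)
plan([((585,-170,255),30,80),W([*pk,130],75,38,130),W([*pk,76],75,38,65)],step=58)
E
```

```text
peg angs [(np.float64(-40.0), np.float64(169.8)), (np.float64(77.1), np.float64(179.0)), (np.float64(-99.9), np.float64(166.0)), (np.float64(138.2), np.float64(166.6)), (np.float64(-160.9), np.float64(165.3))] phase mod60 18.9 => bins at [-131.1  -71.1  -11.1   48.9  108.9  168.9]
green 334 [664.4  15.3  32. ] r 158.7 ang -71.7
green 180 [656.8  77.3  32. ] r 98.3 ang -64.5
green 90 [630.6  65.2  32. ] r 102.1 ang -80.9
t 43.38 now [ 663.2 -163.6  221.2] [-7.900e+00  1.107e+02 -1.000e-01]
[[-1.67,0.34,-0.09,-0.012,0.103,-0.133],[-3.34,0.68,-0.18,-0.025,0.207,-0.266],[-5.01,1.03,-0.27,-0.037,0.31,-0.4],[-6.68,1.37,-0.36,-0.049,0.413,-0.533],[-8.35,1.71,-0.45,-0.061,0.517,-0.666]]
[[0.18,-1.47,0.99,0.069,0.116,-0.115],[0.36,-2.93,1.98,0.138,0.231,-0.229],[0.54,-4.4,2.97,0.207,0.347,-0.344],[0.73,-5.87,3.96,0.276,0.463,-0.459],[0.91,-7.33,4.95,0.344,0.579,-0.573]]
[[0.13,-0.91,1.52,0.069,0.116,-0.115],[-1.42,-1.04,6.65,0.069,0.116,-0.115],[-2.98,-1.18,11.77,0.069,0.116,-0.115]]
```

View pics/c28.png

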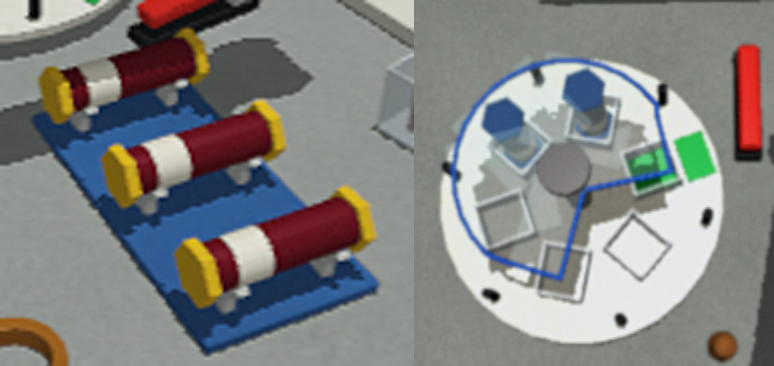

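```bash
python3 - <<'E'
from h import *
t=snap("top")
m=rng(t,(105,130,70),(122,255,255))
ys,xs=np.nonzero(m);k=(xs>180)&(xs<310)&(ys>110)&(ys<235)
P=np.c_[xs,ys][k].astype(float)
Wd=plane(t,P,198)[:,:2]
out=[]
for A,B in (((258,182.5),(298,174.3)),((254.5,186),(243.5,226))):
    A=np.array(A);B=np.array(B);u=(B-A)/np.linalg.norm(B-A);s_=(P-A)@u;d=(P-A)@np.array([-u[1],u[0]])
    sel=(np.abs(d)<4)&(s_>3)&(s_<np.linalg.norm(B-A)-4)
    for z in (198,):
        w=Wd[sel].astype(np.float32);vx,vy,x0,y0=cv2.fitLine(w,cv2.DIST_HUBER,0,.01,.01).ravel()
        if (vx*(C0[0]-x0)+vy*(C0[1]-y0))>0: vx,vy=-vx,-vy
        an=np.degrees(np.arctan2(vy,vx));out.append(an)
        c=TOPC;print(sel.sum(),"edge dir",an.round(2),"offset from axis",((c[0]-x0)*-vy+(c[1]-y0)*vx).round(1), (x0,y0))
print("bisector",np.degrees(np.angle(np.exp(1j*np.radians(out)).sum())))
tops=[q for q in comps(rng(t,(0,0,0),(180,255,55)),8,60)[0] if 180<q[0][0]<330 and 110<q[0][1]<260];print(tops)
a=t["pixels"][:,:,::-1];cv2.imwrite("pics/c29.png",cv2.resize(a[100:270,170:345],(700,600),interpolation=cv2.INTER_CUBIC))
E
```

```text
72 edge dir -78.73 offset from axis 22.8 (np.float32(599.6047), np.float32(93.337776))
79 edge dir 164.81 offset from axis -25.4 (np.float32(539.9583), np.float32(157.81078))
bisector -136.96045
[(array([294. , 136.3]), 29, [293, 132, 3, 10]), (array([185.5, 172. ]), 13, [184, 170, 4, 5]), (array([256.2, 188.1]), 13, [255, 185, 3, 7]), (array([316. , 196.2]), 22, [314, 193, 5, 7]), (array([208.3, 234.6]), 24, [205, 233, 7, 5]), (array([273.1, 247. ]), 16, [271, 245, 5, 5])]
```

View pics/c29.png

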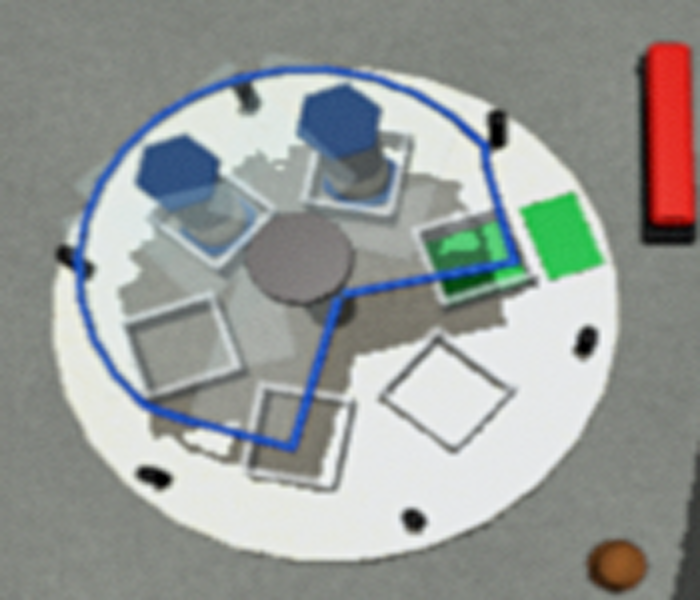

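>>> play_rows([
  [-1.7,0.3,0,-0.01,0.1,-0.13],
  [-3.3,0.7,-0.1,-0.02,0.2,-0.26],
  [-5,1,-0.2,-0.04,0.31,-0.4],
  [-6.7,1.4,-0.3,-0.05,0.41,-0.53],
  [-8.3,1.7,-0.4,-0.06,0.52,-0.66],
], hand=0)

```text
time: 44.05
ee_pos: [579.0, -168.7, 246.8]
tool_rot: [-2.976, -0.794, -0.247]
wrist_force: [-0.1, -0.4, -0.1]
gripper_width: 0.503
```

>>> play_rows([
  [0.2,-1.5,1,0.07,0.12,-0.11],
  [0.4,-2.9,2,0.14,0.23,-0.23],
  [0.5,-4.4,3,0.21,0.35,-0.34],
  [0.7,-5.9,4,0.28,0.46,-0.46],
  [0.9,-7.3,4.9,0.34,0.58,-0.57],
])

```text
time: 44.68
ee_pos: [557.6, -96.8, 200.4]
tool_rot: [-2.125, -1.381, -0.847]
wrist_force: [-0.4, -0.5, -1.5]
gripper_width: 0.498
```

```bash
python3 - <<'E'
from h import *
pk=pol(168,-101.2)
plan([W([*pk,130],75,38,130),W([*pk,76],75,38,65)],step=58)
E
```

```text
t 44.67 now [557.6 -96.8 200.4] [67.2 44.6  2.9]
[[0.38,-0.18,0.54,0.034,0.056,-0.064],[0.76,-0.37,1.09,0.069,0.112,-0.127],[-0.81,-0.48,6.2,0.069,0.112,-0.127],[-2.38,-0.59,11.32,0.069,0.112,-0.127]]
```

>>> play_rows([
  [0.4,-0.2,0.5,0.03,0.06,-0.06],
  [0.8,-0.4,1.1,0.07,0.11,-0.13],
  [-0.8,-0.5,6.2,0.07,0.11,-0.13],
  [-2.4,-0.6,11.3,0.07,0.11,-0.13],
  [-2.4,-0.6,11.3,0.07,0.11,-0.13],
])

```text
time: 45.3
ee_pos: [569.1, -30.2, 101.2]
tool_rot: [-1.922, -1.474, -0.926]
wrist_force: [-0.3, 0.6, -1.0]
gripper_width: 0.498
```

```bash
python3 - <<'E'
from h import *
pk=pol(168,-101.2)
plan([W([*pk,76],75,38,0)],step=40)
t=snap("top");a=t["pixels"][:,:,::-1];cv2.imwrite("pics/c30.png",cv2.resize(a[130:270,210:350],(560,560),interpolation=cv2.INTER_CUBIC))
E
```

```text
t 45.3 now [569.1 -30.2 101.2] [75.3 38.1  0.6]
[[0.05,0.24,3.05,-0.005,0.001,-0.003],[0.1,0.48,6.1,-0.01,0.002,-0.005]]
```

View pics/c30.png

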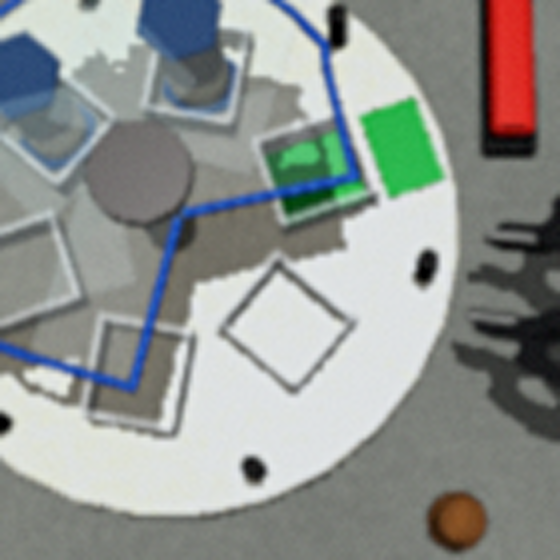

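>>> play_rows([
  [0.1,0.2,3.1,0,0,0],
  [0.1,0.2,6.2,0,0,0],
  [0.1,0.2,6.2,0,0,0],
])

```text
time: 45.72
ee_pos: [587.9, 13.6, 68.1]
tool_rot: [-1.926, -1.481, -0.934]
wrist_force: [-0.0, 0.3, 0.5]
gripper_width: 0.497
```

>>> play_rows([
  [0,0,0,0,0,0],
  [0,0,0,0,0,0],
  [0,0,0,0,0,0],
  [0,0,0,0,0,0],
], hand=1, grip_force=25)

```text
time: 46.22
ee_pos: [589.2, 9.8, 68.0]
tool_rot: [-1.933, -1.479, -0.936]
wrist_force: [-2.1, -5.0, 6.2]
gripper_width: 0.152
```

```bash
python3 - <<'E'
from h import *
o=arm.get_obs();print(o["gripper_width"],o["wrist_force"].round(1))
arc(-101.1,-65.4,9,75,38)
E
```

```text
0.15217502404056135 [-2.1 -5.   6.2]
gp r,ang 173.1 -99.7
t 46.23 now [589.2   9.8  68. ] [74.8 38.4 -0.1]
[[0.01,-2.14,-0.02,0.004,0.007,-0.0],[0.17,-4.25,0.18,0.004,0.007,-0.0],[0.49,-6.32,0.58,0.004,0.007,-0.0],[0.97,-8.3,1.19,0.004,0.007,-0.0],[1.61,-10.17,1.98,0.004,0.007,-0.0]]
[[0.77,-1.72,0.99,0.0,0.0,0.0],[1.67,-3.27,2.14,0.0,0.0,0.0],[2.68,-4.62,3.44,0.0,0.0,0.0],[3.79,-5.75,4.86,0.0,0.0,0.0]]
```

>>> play_rows([
  [0,-2.1,0,0,0,0],
  [0.2,-4.2,0.2,0,0,0],
  [0.5,-6.3,0.6,0,0,0],
  [1,-8.3,1.2,0,0,0],
  [1.6,-10.2,2,0,0,0],
])

```text
time: 46.85
ee_pos: [498.2, 60.5, 67.7]
tool_rot: [-1.937, -1.477, -0.938]
wrist_force: [3.3, -2.2, 4.5]
gripper_width: 0.157
```

>>> play_rows([
  [0.8,-1.7,1,0,0,0],
  [1.7,-3.3,2.1,0,0,0],
  [2.7,-4.6,3.4,0,0,0],
  [3.8,-5.7,4.9,0,0,0],
  [3.8,-5.7,4.9,0,0,0],
])

```text
time: 47.48
ee_pos: [455.7, 140.7, 67.7]
tool_rot: [-1.923, -1.481, -0.934]
wrist_force: [-2.9, -0.3, 6.2]
gripper_width: 0.154
```

```bash
python3 - <<'E'
from h import *
print(arm.get_obs()["wrist_force"].round(1),cur()[0].round(1))
t=state();a=t["pixels"][:,:,::-1];cv2.imwrite("pics/c31.png",cv2.resize(a[100:270,170:345],(700,600),interpolation=cv2.INTER_CUBIC))
E
```

```text
[-2.9 -0.3  6.2] [455.7 140.7  67.7]
peg angs [(np.float64(13.8), np.float64(169.2)), (np.float64(-45.0), np.float64(168.8)), (np.float64(-105.2), np.float64(166.0)), (np.float64(133.3), np.float64(166.5))] phase mod60 14.23 => bins at [-135.8  -75.8  -15.8   44.2  104.2  164.2]
green 432 [540.8  98.4  32. ] r 100.0 ang -137.5
green 197 [506.4  45.3  32. ] r 162.0 ang -131.8
```

View pics/c31.png

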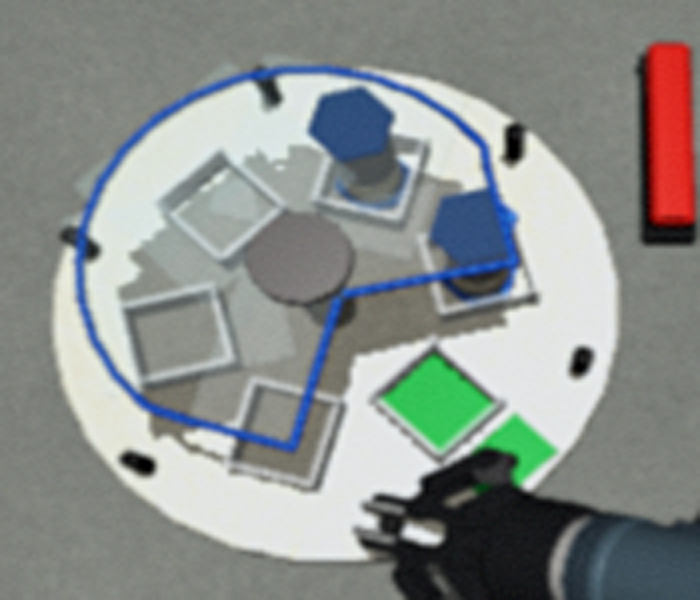

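>>> play_rows([
  [0,0,0,0,0,0],
  [0,0,0,0,0,0],
  [0,0,-3,0,0,0],
  [0,0,-7,0,0,0],
  [0,0,-11,0,0,0],
], hand=0)

```text
time: 48.15
ee_pos: [434.6, 53.4, 135.2]
tool_rot: [-1.931, -1.479, -0.933]
wrist_force: [0.3, -0.9, -0.6]
gripper_width: 0.501
```

>>> play_rows([
  [4,0,-4,0,0,0],
  [8,0,-7,0,0,0],
  [10,0,-10,0,0,0],
  [10,0,-10,0,0,0],
])

```text
time: 48.65
ee_pos: [432.5, 36.9, 277.3]
tool_rot: [-1.935, -1.484, -0.938]
wrist_force: [-0.1, -0.3, -0.3]
gripper_width: 0.498
```

```bash
python3 - <<'E'
from h import *
print(arm.get_obs()["wrist_force"].round(1),cur()[0].round(1))
t=state();s=snap("side","s32");a=t["pixels"][:,:,::-1];cv2.imwrite("pics/c32.png",cv2.resize(a[100:270,170:345],(700,600),interpolation=cv2.INTER_CUBIC));cv2.imwrite("pics/t32.png",a)
# green patch + floor orientation: line from floor centroid to patch centroid (z=32), and minAreaRect
m=rng(t,(50,80,60),(85,255,255)).astype(np.uint8)
cs=[]
for q in cv2.findContours(m,0,2)[0]:
    if cv2.contourArea(q)>120:
        w=plane(t,q.reshape(-1,2),32)[:,:2].astype(np.float32);r=cv2.minAreaRect(w);print(r);cs.append(r[0])
cs=sorted(cs,key=lambda c:-c[0]);d=np.subtract(cs[-1],cs[0]);print("dir",np.degrees(np.arctan2(d[1],d[0])))
E
```

```text
[-0.1 -0.3 -0.3] [432.5  36.9 277.3]
peg angs [(np.float64(13.9), np.float64(168.7)), (np.float64(-44.7), np.float64(169.4)), (np.float64(-105.1), np.float64(165.7)), (np.float64(133.4), np.float64(166.5)), (np.float64(-165.8), np.float64(164.9))] phase mod60 14.34 => bins at [-135.7  -75.7  -15.7   44.3  104.3  164.3]
green 425 [541.8  97.1  32. ] r 100.1 ang -136.5
green 362 [497.4  54.7  32. ] r 161.6 ang -136.4
((496.9966125488281, 55.19062042236328), (38.45685577392578, 56.746028900146484), 44.45193862915039)
((541.7348022460938, 97.6386489868164), (55.66415786743164, 47.94398498535156), 44.52156448364258)
dir -136.50466901179604
```

View pics/c32.png

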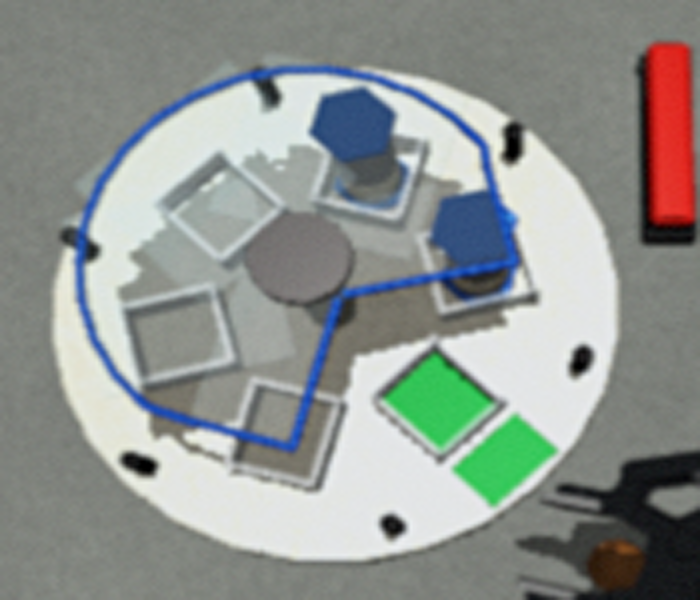

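View pics/s32.png

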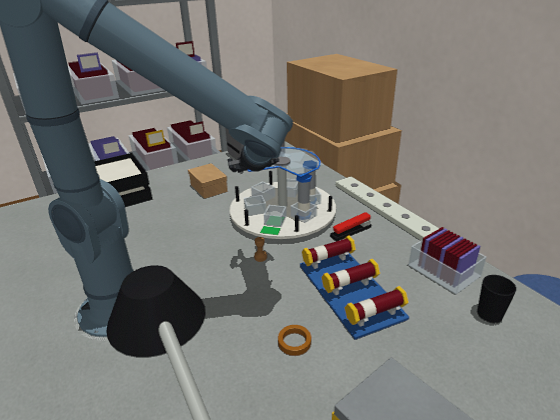

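```bash
python3 -c "
from plant import arm
print(arm.job_done())"
```

```text
the job is handed in; nothing more can be done
None
```

All three maroon tubes lie on their sides, one in each cradle of the blue rack, and the empty green bay stands in the middle of the gap. I handed the job in at about 49 s of the 210 s allowed, with the gripper open and clear of everything. The system reports no verdict.

- **How it went:** I brought each tube to the gap by gripping a rim peg and turning the disc, then lifted it out, turned it level and lowered it into its cradle. After the third tube I turned the green bay to the gap.
- **Rack:** The last side picture shows all three tubes seated between the saddles. I saw no sign that the rack was knocked or that the grip slipped.
- **Leftovers:** Both grey tubes are still in their bins. The stapler, stamp, tape roll and box look to be where they started, judged by eye.
- **Green bay angle:** It reads about -135.7° from the pegs and -136.5° from the green patch. The middle of the gap reads -136° from the cover's corners and -137° from its edges, so the bay is square to within about 1°.
- **Disagreements:** The two cameras differed by up to about 7 mm on the carousel and rack positions. I went by what the peg and tube grips showed for the carousel, and by the saddles in the top view for the rack. Early on, one arm posture ran into joint limits, and the wrist force briefly read up to about 32 N on an axis (about 47 N in all) against the 120 N limit. I switched to another approach direction after that.

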